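# Load the garlic warmer, set it and check its heat

### The job

Put every garlic bulb on the ledge into the tray of the garlic warmer, one bulb to a pocket and right down on the pocket floor. Then turn the dial clockwise to the two-bar mark; after that take the thermometer wand off its cradle, hold it still for about two seconds with its lens looking straight down at the middle of the round black measuring spot from about 6 cm above it, and lay it back on the cradle. A bulb may get knocked out of place, so check, and do not shift the spice jar.

Things in the scene. Friction and masses are not known exactly. Their poses are not given: they have to be found in the camera images.
- warmer: the garlic warmer, a fixed white box 220 mm (x) by 304 mm (y), its flat deck 55 mm above the ledge. Origin under its middle on the ledge. The nine-pocket tray (3 by 3, 196 by 196 mm, walls to 80 mm above the ledge) covers its +y part; the grey deck on its -y part carries the dial and the black spot
- pocket0 (a point): one of nine square pockets of the warmer's aluminium tray, 60 mm by 60 mm inside, walls 4 mm thick and 25 mm high, open above, one bulb each. The point is where the origin of a bulb standing in the pocket comes to be: centre of the pocket, 20 mm above its floor, 5 mm below the wall tops; axes as the warmer
- pocket1 (a point): one of nine square pockets of the warmer's aluminium tray, 60 mm by 60 mm inside, walls 4 mm thick and 25 mm high, open above, one bulb each. The point is where the origin of a bulb standing in the pocket comes to be: centre of the pocket, 20 mm above its floor, 5 mm below the wall tops; axes as the warmer
- pocket2 (a point): one of nine square pockets of the warmer's aluminium tray, 60 mm by 60 mm inside, walls 4 mm thick and 25 mm high, open above, one bulb each. The point is where the origin of a bulb standing in the pocket comes to be: centre of the pocket, 20 mm above its floor, 5 mm below the wall tops; axes as the warmer
- pocket3 (a point): one of nine square pockets of the warmer's aluminium tray, 60 mm by 60 mm inside, walls 4 mm thick and 25 mm high, open above, one bulb each. The point is where the origin of a bulb standing in the pocket comes to be: centre of the pocket, 20 mm above its floor, 5 mm below the wall tops; axes as the warmer
- pocket4 (a point): one of nine square pockets of the warmer's aluminium tray, 60 mm by 60 mm inside, walls 4 mm thick and 25 mm high, open above, one bulb each. The point is where the origin of a bulb standing in the pocket comes to be: centre of the pocket, 20 mm above its floor, 5 mm below the wall tops; axes as the warmer
- pocket5 (a point): one of nine square pockets of the warmer's aluminium tray, 60 mm by 60 mm inside, walls 4 mm thick and 25 mm high, open above, one bulb each. The point is where the origin of a bulb standing in the pocket comes to be: centre of the pocket, 20 mm above its floor, 5 mm below the wall tops; axes as the warmer
- pocket6 (a point): one of nine square pockets of the warmer's aluminium tray, 60 mm by 60 mm inside, walls 4 mm thick and 25 mm high, open above, one bulb each. The point is where the origin of a bulb standing in the pocket comes to be: centre of the pocket, 20 mm above its floor, 5 mm below the wall tops; axes as the warmer
- pocket7 (a point): one of nine square pockets of the warmer's aluminium tray, 60 mm by 60 mm inside, walls 4 mm thick and 25 mm high, open above, one bulb each. The point is where the origin of a bulb standing in the pocket comes to be: centre of the pocket, 20 mm above its floor, 5 mm below the wall tops; axes as the warmer
- pocket8 (a point): one of nine square pockets of the warmer's aluminium tray, 60 mm by 60 mm inside, walls 4 mm thick and 25 mm high, open above, one bulb each. The point is where the origin of a bulb standing in the pocket comes to be: centre of the pocket, 20 mm above its floor, 5 mm below the wall tops; axes as the warmer
- dial (a joint): angle of the selector dial in rad, 0 to 2.1 (stops at both ends), growing clockwise seen from above. Sprung detents about every 0.7: round dot at 0, one bar at 0.7, two bars at 1.4, three bars at 2.1; let go within 0.2 of a mark it settles there (to about 0.06); it starts at the dot or at one bar. Turns lightly (under 0.1 N m) in its fixed base
- dial_grip (a point): point on the dial's axis at the height to grip, 37 mm above the deck. The black grip bar is 14 mm thick, 42 mm long and reaches 7 mm above and 23 mm below this point; its white line shows the pointing end. The point's -x axis is where the dial points (it turns with the dial); at 0 that is the warmer's -x. The dial's foot is a disc 68 mm across, 6 mm high
- spot (a point): middle of the top of the round matt black measuring spot, 40 mm across, fixed on the warmer's deck, 88 mm from the dial's axis
- wand: the thermometer wand, 120 g, balanced at its origin: straight white handle 150 mm long (x), 24 mm wide, 24 mm high, origin at its centre; a round grey head 30 mm across hangs at its +x end, 82 mm from the origin, reaching from 12 mm above the origin to 30 mm below it. At the start it lies on the cradle, z up
- wand_lens (a point): the lens at the middle of the head's underside, (82, 0, -30) mm in the wand's frame; it looks along the wand's -z
- cradle_rest (a point): where the wand's origin belongs when it lies on the fixed cradle, 47 mm above the ledge; x along the wand, head end +x. The wand rests on two posts, each 20 mm long, centred 45 mm either side along x, 35 mm high, with lips 10 mm higher, 34 mm apart inside, that keep the wand from slipping sideways; between the posts the sides of the handle are free down to a foot plate 6 mm above the ledge
- bulb0: a garlic bulb, present in some runs only: round body 46 mm across, stiff upright stem 15 mm thick, 66 mm tall in all, 50 g. Origin at the middle of the round body, 20 mm above its flat root end; z runs up the stem, whose plain part lies 22 to 46 mm above the origin. Stands root down on the ledge at the start; if it has been knocked over it is also fine to load it lying
- bulb1: a garlic bulb, present in some runs only: round body 46 mm across, stiff upright stem 15 mm thick, 66 mm tall in all, 50 g. Origin at the middle of the round body, 20 mm above its flat root end; z runs up the stem, whose plain part lies 22 to 46 mm above the origin. Stands root down on the ledge at the start; if it has been knocked over it is also fine to load it lying
- bulb2: a garlic bulb, present in some runs only: round body 46 mm across, stiff upright stem 15 mm thick, 66 mm tall in all, 50 g. Origin at the middle of the round body, 20 mm above its flat root end; z runs up the stem, whose plain part lies 22 to 46 mm above the origin. Stands root down on the ledge at the start; if it has been knocked over it is also fine to load it lying
- bulb3: a garlic bulb, present in some runs only: round body 46 mm across, stiff upright stem 15 mm thick, 66 mm tall in all, 50 g. Origin at the middle of the round body, 20 mm above its flat root end; z runs up the stem, whose plain part lies 22 to 46 mm above the origin. Stands root down on the ledge at the start; if it has been knocked over it is also fine to load it lying
- bulb4: a garlic bulb, present in some runs only: round body 46 mm across, stiff upright stem 15 mm thick, 66 mm tall in all, 50 g. Origin at the middle of the round body, 20 mm above its flat root end; z runs up the stem, whose plain part lies 22 to 46 mm above the origin. Stands root down on the ledge at the start; if it has been knocked over it is also fine to load it lying
- bulb5: a garlic bulb, present in some runs only: round body 46 mm across, stiff upright stem 15 mm thick, 66 mm tall in all, 50 g. Origin at the middle of the round body, 20 mm above its flat root end; z runs up the stem, whose plain part lies 22 to 46 mm above the origin. Stands root down on the ledge at the start; if it has been knocked over it is also fine to load it lying
- bulb6: a garlic bulb, present in some runs only: round body 46 mm across, stiff upright stem 15 mm thick, 66 mm tall in all, 50 g. Origin at the middle of the round body, 20 mm above its flat root end; z runs up the stem, whose plain part lies 22 to 46 mm above the origin. Stands root down on the ledge at the start; if it has been knocked over it is also fine to load it lying
- spice_jar: clear plastic spice jar with a black twist cap, 48 mm across, 85 mm high, standing loose; origin under its middle; leave alone
Things that resemble listed ones, but are neither listed nor needed, are in the scene too. Leave any green look-alike of the bulb3 alone.

How it is judged (in metres and radians):
On the way, in this order (a step that is already met when the one before it is completed fails the run):
1. every garlic bulb lies in a pocket of its own, let go ((distance between bulb0 and pocket0 below 0.02 m or distance between bulb0 and pocket1 below 0.02 m or distance between bulb0 and pocket2 below 0.02 m or distance between bulb0 and pocket3 below 0.02 m or distance between bulb0 and pocket4 below 0.02 m or distance between bulb0 and pocket5 below 0.02 m or distance between bulb0 and pocket6 below 0.02 m or distance between bulb0 and pocket7 below 0.02 m or distance between bulb0 and pocket8 below 0.02 m) and (distance between bulb1 and pocket0 below 0.02 m or distance between bulb1 and pocket1 below 0.02 m or distance between bulb1 and pocket2 below 0.02 m or distance between bulb1 and pocket3 below 0.02 m or distance between bulb1 and pocket4 below 0.02 m or distance between bulb1 and pocket5 below 0.02 m or distance between bulb1 and pocket6 below 0.02 m or distance between bulb1 and pocket7 below 0.02 m or distance between bulb1 and pocket8 below 0.02 m) and (distance between bulb2 and pocket0 below 0.02 m or distance between bulb2 and pocket1 below 0.02 m or distance between bulb2 and pocket2 below 0.02 m or distance between bulb2 and pocket3 below 0.02 m or distance between bulb2 and pocket4 below 0.02 m or distance between bulb2 and pocket5 below 0.02 m or distance between bulb2 and pocket6 below 0.02 m or distance between bulb2 and pocket7 below 0.02 m or distance between bulb2 and pocket8 below 0.02 m) and (distance between bulb3 and pocket0 below 0.02 m or distance between bulb3 and pocket1 below 0.02 m or distance between bulb3 and pocket2 below 0.02 m or distance between bulb3 and pocket3 below 0.02 m or distance between bulb3 and pocket4 below 0.02 m or distance between bulb3 and pocket5 below 0.02 m or distance between bulb3 and pocket6 below 0.02 m or distance between bulb3 and pocket7 below 0.02 m or distance between bulb3 and pocket8 below 0.02 m) and (distance between bulb4 and pocket0 below 0.02 m or distance between bulb4 and pocket1 below 0.02 m or distance between bulb4 and pocket2 below 0.02 m or distance between bulb4 and pocket3 below 0.02 m or distance between bulb4 and pocket4 below 0.02 m or distance between bulb4 and pocket5 below 0.02 m or distance between bulb4 and pocket6 below 0.02 m or distance between bulb4 and pocket7 below 0.02 m or distance between bulb4 and pocket8 below 0.02 m) and (distance between bulb5 and pocket0 below 0.02 m or distance between bulb5 and pocket1 below 0.02 m or distance between bulb5 and pocket2 below 0.02 m or distance between bulb5 and pocket3 below 0.02 m or distance between bulb5 and pocket4 below 0.02 m or distance between bulb5 and pocket5 below 0.02 m or distance between bulb5 and pocket6 below 0.02 m or distance between bulb5 and pocket7 below 0.02 m or distance between bulb5 and pocket8 below 0.02 m) and (distance between bulb6 and pocket0 below 0.02 m or distance between bulb6 and pocket1 below 0.02 m or distance between bulb6 and pocket2 below 0.02 m or distance between bulb6 and pocket3 below 0.02 m or distance between bulb6 and pocket4 below 0.02 m or distance between bulb6 and pocket5 below 0.02 m or distance between bulb6 and pocket6 below 0.02 m or distance between bulb6 and pocket7 below 0.02 m or distance between bulb6 and pocket8 below 0.02 m) and contact force between the fingers and bulb0 below 0.1 N and contact force between the fingers and bulb1 below 0.1 N and contact force between the fingers and bulb2 below 0.1 N and contact force between the fingers and bulb3 below 0.1 N and contact force between the fingers and bulb4 below 0.1 N and contact force between the fingers and bulb5 below 0.1 N and contact force between the fingers and bulb6 below 0.1 N), for 0.3 s.
2. the dial stands at the two-bar mark and is let go (value of joint dial between 1.2 and 1.6 rad and contact force between the fingers and dial below 0.1 N), for 0.3 s.
3. the wand's lens is held still over the spot, 3 to 10 cm above it, looking down (horizontal distance between wand_lens and spot below 0.015 m and z of wand_lens in the frame of spot between 0.03 and 0.1 m and angle between wand's own z axis and vertical below 0.2 rad and linear speed of wand below 0.03 m/s), for 1.5 s.
At the end, for the whole second after the job is handed in: every bulb present is at rest in a pocket of its own (its origin within 20 mm of the pocket's point), the dial is within 0.2 rad of the two-bar mark, and the wand lies at rest on its cradle (within 15 mm and 0.25 rad, upright) ((distance between bulb0 and pocket0 below 0.02 m or distance between bulb0 and pocket1 below 0.02 m or distance between bulb0 and pocket2 below 0.02 m or distance between bulb0 and pocket3 below 0.02 m or distance between bulb0 and pocket4 below 0.02 m or distance between bulb0 and pocket5 below 0.02 m or distance between bulb0 and pocket6 below 0.02 m or distance between bulb0 and pocket7 below 0.02 m or distance between bulb0 and pocket8 below 0.02 m) and (distance between bulb1 and pocket0 below 0.02 m or distance between bulb1 and pocket1 below 0.02 m or distance between bulb1 and pocket2 below 0.02 m or distance between bulb1 and pocket3 below 0.02 m or distance between bulb1 and pocket4 below 0.02 m or distance between bulb1 and pocket5 below 0.02 m or distance between bulb1 and pocket6 below 0.02 m or distance between bulb1 and pocket7 below 0.02 m or distance between bulb1 and pocket8 below 0.02 m) and (distance between bulb2 and pocket0 below 0.02 m or distance between bulb2 and pocket1 below 0.02 m or distance between bulb2 and pocket2 below 0.02 m or distance between bulb2 and pocket3 below 0.02 m or distance between bulb2 and pocket4 below 0.02 m or distance between bulb2 and pocket5 below 0.02 m or distance between bulb2 and pocket6 below 0.02 m or distance between bulb2 and pocket7 below 0.02 m or distance between bulb2 and pocket8 below 0.02 m) and (distance between bulb3 and pocket0 below 0.02 m or distance between bulb3 and pocket1 below 0.02 m or distance between bulb3 and pocket2 below 0.02 m or distance between bulb3 and pocket3 below 0.02 m or distance between bulb3 and pocket4 below 0.02 m or distance between bulb3 and pocket5 below 0.02 m or distance between bulb3 and pocket6 below 0.02 m or distance between bulb3 and pocket7 below 0.02 m or distance between bulb3 and pocket8 below 0.02 m) and (distance between bulb4 and pocket0 below 0.02 m or distance between bulb4 and pocket1 below 0.02 m or distance between bulb4 and pocket2 below 0.02 m or distance between bulb4 and pocket3 below 0.02 m or distance between bulb4 and pocket4 below 0.02 m or distance between bulb4 and pocket5 below 0.02 m or distance between bulb4 and pocket6 below 0.02 m or distance between bulb4 and pocket7 below 0.02 m or distance between bulb4 and pocket8 below 0.02 m) and (distance between bulb5 and pocket0 below 0.02 m or distance between bulb5 and pocket1 below 0.02 m or distance between bulb5 and pocket2 below 0.02 m or distance between bulb5 and pocket3 below 0.02 m or distance between bulb5 and pocket4 below 0.02 m or distance between bulb5 and pocket5 below 0.02 m or distance between bulb5 and pocket6 below 0.02 m or distance between bulb5 and pocket7 below 0.02 m or distance between bulb5 and pocket8 below 0.02 m) and (distance between bulb6 and pocket0 below 0.02 m or distance between bulb6 and pocket1 below 0.02 m or distance between bulb6 and pocket2 below 0.02 m or distance between bulb6 and pocket3 below 0.02 m or distance between bulb6 and pocket4 below 0.02 m or distance between bulb6 and pocket5 below 0.02 m or distance between bulb6 and pocket6 below 0.02 m or distance between bulb6 and pocket7 below 0.02 m or distance between bulb6 and pocket8 below 0.02 m) and value of joint dial between 1.2 and 1.6 rad and distance between wand and cradle_rest below 0.015 m and angle between wand's own z axis and vertical below 0.12 rad and angle between the x axis of wand and the x axis of cradle_rest, either way round below 0.25 rad and linear speed of each of wand, bulb0, bulb1, bulb2, bulb3, bulb4, bulb5, bulb6 below 0.02 m/s); the robot touches nothing.
It fails at once if the spice jar is shifted by more than 30 mm (distance of spice_jar from where it was at the start of the episode above 0.03 m).
Of bulb0, bulb1, bulb2, bulb3, bulb4, bulb5, bulb6 only 5 to 7 are there at a start; the rules pass over those that are not, and their reading is None.
At some moment in a run one of bulb0, bulb1, bulb2, bulb3, bulb4, bulb5, bulb6 may be knocked a few centimetres aside while the robot is not near it.
It also fails if it takes over 210 s, if anything falls off the work surface, if the arm or the gripper's body presses on something with over 40 N, if the wrist force passes 120 N, or if a joint passes its speed limit or range.

### The arm

A 6-joint arm with a two-finger parallel gripper is mounted at the origin on the work surface. World frame = base frame: x ahead of the robot, y to its left, z up, the work surface at z = 0. Lengths are in mm, angles in rad, forces in N, time in s.
With the tool pointing down it reaches from about 250 to 850 mm from the base axis. Payload 12.5 kg.
Tool frame: the origin (TCP) lies midway between the tips of the shut fingers; the grasp point (between the pads) lies 19 mm behind it (env.grip_point_offset is the distance from the TCP to the grasp point, in mm); z points along the fingers, y is the line along which they close (so a half turn about z gives the same grasp; the last joint's range is limited). The gripper opens to 93 mm and grips with 3 to 60 N. Pads are 15 mm wide; open, the fingers measure 128 mm over their backs; the gripper's body (75 mm by 188 mm) begins 65 mm behind the grasp point.
Start: joints at [-1.435, 0.351, 1.652, -0, 1.139, -0.085], TCP at [120.477, -536.628, 218.633] pointing down, gripper open.
Joint ranges: [-2.75, 2.75], [-0.79, 2.1], [0.01, 2.65], [-1.57, 4.71], [0.07, 3.14], [-2.87, 2.87]. Speed limits (rad/s): [2.22, 2.22, 2.79, 3.14, 3.14, 3.14].

### API

Orientations are given as a rotation vector (axis times angle).
In Python, from rig import env gives the robot as it stands.
- The arm moves only by the tool jog_arm, never from a script. Its argument "deltas" is a list of rows, each an object with "slide": the shift along the world's x, y, z scaled (see below), a list of three; "rotation": the turn, a rotation vector about the world's x, y, z scaled (see below), a list of three. In form: [{"slide": [dx, dy, dz], "rotation": [ax, ay, az]}, ...]. A call has 1 to 12 rows; each row shifts and turns the commanded pose from where the row before left it; what a row does not reach is not made up. The controller multiplies each number of a shift by 30 mm and each number of a turn by 0.12 rad. A row lasts 1/12 s, in which the tool goes at most 41.7 mm and 7.16 degrees, less where a joint would pass 70% of its speed; a pose out of reach is approached as far as the arm can. A call with a number of a shift or a turn outside -1 to 1 is refused whole. A call with a gripper value outside its range is refused whole. "gripper" is the opening, from -1 (shut) to 1 (fully open), set as the call begins (left out, the last holds). The fingers move at their own pace and stop on an object; "force" is the grip in N (left out, the last holds). Time passes only in rows, so rows that do not move let the fingers close. It gives the time, the measured TCP pose, the force, the opening and the grip force at its end, in the units of the state.
- env.sense(): the state, without advancing time (a new reading comes with each control period).
- env.camera(name): name is "scene" or "top" or "wrist"; returns (picture, depth): 384x512x3 uint8, red, green, blue; 384x512 float32, mm along the optical axis (not along the pixel's ray), 0 where there is no reading.
- env.get_calibration(name): a dict with "camera_matrix" (3x3 intrinsics, pixels), "R" (3x3) and "t" (3): a world point X has camera coordinates R X + t. Camera axes: x right, y down, z forward; pixel columns grow to the right and rows downward; lengths in mm; the calibration is good to about 2 mm. A picture is of the moment at which its call begins: read the wrist's pose just before it. get_calibration takes no time and is no camera call; for the wrist camera it gives the pose at the moment of the call.
- env.finish_job(): hands the job in; it is judged then, once.
The state is a dict: "t": time; "q": joint angles; "joint_vel": joint speeds; "tau": joint torques, N m; "ee_pos": TCP position; "tcp_rot": TCP orientation; "contact_force": force on the tool from outside, world axes, zero at the start; "torque": the same for the moment, N m; "width": finger opening in mm; "grasp_force": force on a finger pad.
Only numpy, scipy, OpenCV 4.12 (cv2) and the standard library are available. Lean on these libraries where they do the work, as an engineer would, in place of code of your own. Each camera call takes 0.05 s, during which the arm holds its last target. There are 200 camera calls.

## Working session

There is one attempt and no reset: what is moved stays moved. The work goes in short steps, Python scripts to look and compute and a tool call to move; the robot and the scene stay as the last step left them, time stands still between calls to the robot, and variables do not carry over. Pictures are saved under pics/ and viewed, at most 14 in all, crops included, and the job is handed in when it is done.

Besides the shell and the picture viewer there is one more tool, called after ">>>" by a JSON object that holds its "op" and its "data". jog_arm: Moves the arm, as the interface text tells. Shifts and turns lie within -1 to 1; 1 stands for 30 mm of shift or 0.12 rad of turn. Its arguments: {"type":"object","properties":{"deltas":{"type":"array"},"gripper":{"type":"number"},"force":{"type":"number"}},"required":["deltas"]}

```bash
ls; mkdir -p pics; python3 - <<'E'
from rig import env
import cv2,numpy as np
s=env.sense();print(s)
for n in("top","scene"):
    p,d=env.camera(n);cv2.imwrite(f"pics/{n}0.png",p[:,:,::-1]);np.savez(f"{n}0.npz",p=p,d=d)
    c=env.get_calibration(n);print(n,c)
E
```

```text
pics
{'t': 0.0, 'q': array([-1.43458531e+00,  3.51215163e-01,  1.65240507e+00, -1.99846035e-05,
        1.13908950e+00, -8.45964244e-02]), 'joint_vel': array([-1.70039111e-03,  1.81451870e-03, -9.79014750e-05, -3.98172493e-04,
       -3.43281567e-04, -1.41316134e-04]), 'tau': array([ 7.52685560e-05, -4.97314417e+01, -2.85253447e+01,  6.99352962e-02,
        2.56589404e-02, -1.09861164e-04]), 'ee_pos': array([ 120.43624949, -536.31082095,  218.1201963 ]), 'tcp_rot': array([-3.12135479e+00, -3.46029418e-01,  7.37479975e-05]), 'contact_force': array([-0.23130122, -1.03214089, -0.78039641]), 'torque': array([ 0.03194382,  0.00396603, -0.01366016]), 'grasp_force': 0.0, 'width': 92.92921651386301}
top {'camera_matrix': array([[438.40472083,   0.        , 256.11221041],
       [  0.        , 438.40472083, 193.13864949],
       [  0.        ,   0.        ,   1.        ]]), 'R': array([[-0.01027531, -0.99994063, -0.00362804],
       [-0.99926914,  0.01040187, -0.03678289],
       [ 0.03681844,  0.00324743, -0.99931669]]), 't': array([  18.79671322,  548.943879  , 1199.2209313 ])}
scene {'camera_matrix': array([[475.24529946,   0.        , 251.88524503],
       [  0.        , 475.24529946, 195.8906084 ],
       [  0.        ,   0.        ,   1.        ]]), 'R': array([[-0.14108684,  0.98999594, -0.00159627],
       [ 0.83669067,  0.11837672, -0.53472954],
       [-0.52919111, -0.07677889, -0.84502176]]), 't': array([  73.87173369, -420.75797765, 1498.487063  ])}
```

View pics/top0.png

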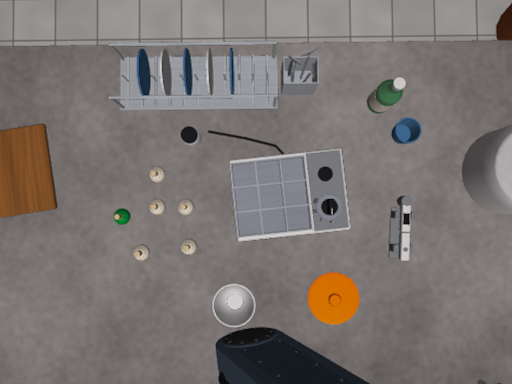

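View pics/scene0.png

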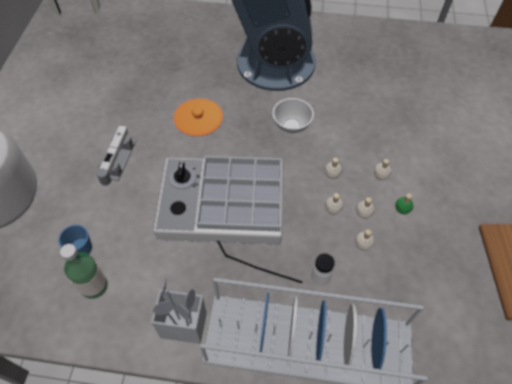

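The top view shows five bulbs (pixels (157,174), (157,207), (186,207), (189,247), (141,253)), with the green decoy at (122,216). The jar is at (190,135), the warmer at about (290,195), the dial at (330,207), the spot at (325,174), and the wand at (405,230) with its head towards +x. The scene view shows the same five bulbs.

```bash
cat > h.py <<'E'
import numpy as np,cv2
from rig import env
def cast(c,uv,z):
    K,R,t=c["camera_matrix"],np.array(c["R"]),np.array(c["t"])
    uv=np.atleast_2d(uv).astype(float)
    r=np.c_[uv,np.ones(len(uv))]@np.linalg.inv(K).T@R; o=-R.T@t
    return o+r*((z-o[2])/r[:,2])[:,None]
def cloud(c,d):
    K,R,t=c["camera_matrix"],np.array(c["R"]),np.array(c["t"])
    v,u=np.mgrid[:d.shape[0],:d.shape[1]]
    P=np.stack([u,v,np.ones_like(u)],-1)@np.linalg.inv(K).T*d[...,None]
    return (P-t)@R
E
python3 - <<'E'
from h import *
z=np.load("top0.npz");p,d=z["p"],z["d"];c=env.get_calibration("top");W=cloud(c,d)
print("ledge z",[np.round(W[v,u],0) for u,v in [(100,240),(200,270),(300,130),(380,180)]])
for n,(u,v) in dict(b0=(157,174),b1=(157,207),b2=(186,207),b3=(189,247),b4=(141,253),green=(122,216),jar=(190,135)).items():
    w=W[v-14:v+15,u-14:u+15].reshape(-1,3); b=w[(w[:,2]>10)&(w[:,2]<100)]; s=w[(w[:,2]>48)&(w[:,2]<100)]
    print(n,len(b),b.mean(0).round(1),len(s),s.mean(0).round(1) if len(s) else'',b[:,2].max().round(1))
def rect(m):
    m=m.astype(np.uint8); n,l,st,_=cv2.connectedComponentsWithStats(m); i=1+st[1:,4].argmax(); return l==i
sub=np.zeros(d.shape,bool);sub[140:250,222:360]=1
m=rect(sub&(W[...,2]>45)&(W[...,2]<90))
q=W[m]; r=cv2.minAreaRect(q[:,:2].astype(np.float32)); print("warmer",r,q[:,2].max())
g=p.astype(int)
hsv=cv2.cvtColor(p,cv2.COLOR_RGB2HSV)
m=rect(sub&(hsv[...,2]>185)); print("white n",m.sum()); k=cv2.minAreaRect(np.argwhere(m)[:,::-1].astype(np.float32)); print(k,cv2.boxPoints(k))
bl=sub&(hsv[...,2]<60); n,l,st,ce=cv2.connectedComponentsWithStats(bl.astype(np.uint8))
for i in range(1,n):
    if st[i,4]>20: print("black",st[i],ce[i],cast(c,ce[i],57).round(1),cast(c,ce[i],99).round(1))
ww=np.zeros(d.shape,bool);ww[190:270,380:420]=1
m=ww&(W[...,2]>50); n,l,st,ce=cv2.connectedComponentsWithStats(m.astype(np.uint8))
for i in range(1,n):
    if st[i,4]>20:
        q=W[l==i];print("wand",len(q),cv2.minAreaRect(q[:,:2].astype(np.float32)),np.median(q[:,2]),q.mean(0))
cv2.imwrite("pics/crop1.png",cv2.resize(p[130:270,215:425,::-1],None,fx=3.8,fy=3.8,interpolation=cv2.INTER_CUBIC))
E
```

```text
ledge z [array([424., 447.,   3.]), array([338., 170.,   0.]), array([ 725., -111.,    0.]), array([ 582., -332.,    1.])]
b0 215 [602.  279.2  37.9] 33 [602.8 282.   63.4] 70.7
b1 210 [514.8 279.   38. ] 34 [514.6 281.6  62.9] 70.1
b2 216 [513.5 202.9  37.7] 30 [513.5 204.5  64.5] 70.4
b3 216 [407.  195.3  37.7] 32 [406.1 196.7  64. ] 71.1
b4 220 [392.6 321.6  37.7] 34 [391.8 324.7  63.6] 70.6
green 220 [489.4 375.1  37.7] 35 [489.1 377.9  62.3] 69.7
jar 330 [696.6 182.8  71.8] 283 [698.1 184.3  78.9] 91.2
warmer ((543.0723876953125, -75.99066162109375), (220.81968688964844, 304.3696594238281), 5.737987995147705) 88.08354081804436
white n 217
((275.97454833984375, 234.7664031982422), (2.8196351528167725, 76.41934204101562), 83.774169921875) [[237.83734 237.50864]
 [313.80597 229.22116]
 [314.11176 232.02417]
 [238.14313 240.31165]]
black [250 140  34  14  64] [267.40625  144.390625] [[676.9 -18.4  57. ]] [[670.7 -17.4  99. ]]
black [318 167  14  14 157] [324.7388535  173.40127389] [[ 597.9 -169.7   57. ]] [[ 594.5 -163.3   99. ]]
black [322 199  16  16 184] [328.95652174 206.05434783] [[ 511.2 -179.5   57. ]] [[ 510.9 -172.7   99. ]]
wand 624 ((465.0504150390625, -191.3087615966797), (405.7297668457031, 169.5526123046875), 85.78120422363281) 58.61534606859645 [ 452.06434674 -377.20786321   65.77432414]
```

View pics/crop1.png

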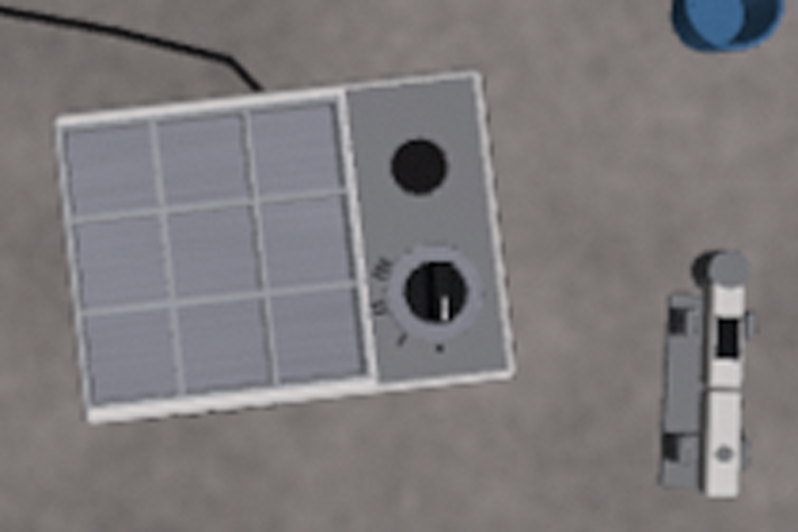

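The crop shows the dial's white line pointing to the dot, so the dial is at 0. The spot is above it at crop (419,166), the dial centre is at (436,292), and the wand is straight along x. The warmer is centred at (543,-76) with yaw 0.1. Spot and dial positions agree with the given geometry. I'll start with bulb b3.

>>> {"op": "jog_arm", "data": {"deltas": [{"slide": [0.8,0.9,0],"rotation": [0,0,-1]},{"slide": [0.8,0.9,0],"rotation": [0,0,0]},{"slide": [0.8,0.9,0],"rotation": [0,0,0]},{"slide": [0.8,0.9,0],"rotation": [0,0,0]},{"slide": [0.8,0.9,0],"rotation": [0,0,0]},{"slide": [0.8,0.9,0],"rotation": [0,0,0]},{"slide": [0.8,0.9,0],"rotation": [0,0,0]},{"slide": [0.8,0.9,0],"rotation": [0,0,0]},{"slide": [0.8,0.9,0],"rotation": [0,0,0]},{"slide": [0.8,0.9,0],"rotation": [0,0,0]},{"slide": [0.8,0.9,0],"rotation": [0,0,0]},{"slide": [0.7,0.9,0],"rotation": [0,0,0]}], "gripper": -0.14, "force": 12}}

```text
t: 1.1
ee_pos: [406.5, -211.0, 218.6]
tcp_rot: [-3.138, -0.158, -0.0]
contact_force: [0.4, 0.6, 0.3]
width: 40.1
grasp_force: 0.0
```

>>> {"op": "jog_arm", "data": {"deltas": [{"slide": [0,1,0],"rotation": [0,0,0]},{"slide": [0,1,0],"rotation": [0,0,0]},{"slide": [0,1,0],"rotation": [0,0,0]},{"slide": [0,1,0],"rotation": [0,0,0]},{"slide": [0,1,0],"rotation": [0,0,0]},{"slide": [0,1,0],"rotation": [0,0,0]},{"slide": [0,1,0],"rotation": [0,0,0]},{"slide": [0,1,0],"rotation": [0,0,0]},{"slide": [0,1,0],"rotation": [0,0,0]},{"slide": [0,1,0],"rotation": [0,0,0]},{"slide": [0,1,0],"rotation": [0,0,0]},{"slide": [0,0,0],"rotation": [0,0,0]}]}}

```text
t: 2.1
ee_pos: [405.1, 120.8, 218.5]
tcp_rot: [-3.137, -0.163, 0.0]
contact_force: [0.6, 0.1, -0.4]
width: 40.0
grasp_force: 0.0
```

```bash
cat > look.py <<'E'
from h import *
# bulbs standing: stem-top blobs in a depth cloud; zlo..zhi height band
def stems(cam,zlo,zhi,box):
    c=env.get_calibration(cam);p,d=env.camera(cam);W=cloud(c,d)
    m=(d>0)&(W[...,2]>zlo)&(W[...,2]<zhi)&(W[...,0]>box[0])&(W[...,0]<box[1])&(W[...,1]>box[2])&(W[...,1]<box[3])
    n,l,st,ce=cv2.connectedComponentsWithStats(m.astype(np.uint8))
    for i in range(1,n):
        if st[i,4]>8:
            q=W[l==i];col=p[l==i].mean(0).astype(int)
            print(cam,st[i,4],q.mean(0).round(1),(np.ptp(q,0)).round(0),col)
    return p,d,W
if __name__=="__main__":
    import sys
    print("ledge");p,d,W=stems("top",47,76,(330,660,120,430))
    print("tray");stems("top",103,130,(420,660,-100,90))
    if len(sys.argv)>1:
        cv2.imwrite(f"pics/{sys.argv[1]}.png",p[:,:,::-1])
        p,d,W=stems("wrist",50,76,(330,660,120,430)); cv2.imwrite(f"pics/{sys.argv[1]}w.png",p[:,:,::-1])
E
python3 look.py a
```

```text
ledge
top 31 [603.2 282.2  63.9] [11. 15. 19.] [174 154 121]
top 35 [514.7 281.7  62.3] [13. 15. 20.] [172 154 124]
top 30 [513.5 204.5  64.6] [13. 13. 22.] [182 162 130]
top 35 [489.1 378.1  62. ] [13. 12. 24.] [150 141 103]
top 34 [391.8 324.6  63.8] [13. 14. 19.] [167 148 117]
tray
wrist 337 [513.3 281.8  62.7] [15. 15. 18.] [176 157 119]
wrist 265 [512.  205.1  63.9] [15. 14. 17.] [198 179 136]
wrist 15 [487.2 374.3  51.1] [8. 2. 3.] [94 83 61]
wrist 277 [391.3 324.5  62. ] [15. 15. 18.] [167 149 114]
wrist 212 [405.7 197.7  63.7] [14. 14. 17.] [195 177 136]
```

View pics/aw.png

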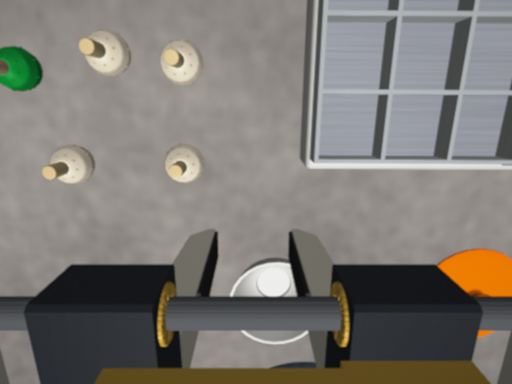

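The wrist view shows the five bulbs and the green one, and it agrees with the top view to about 1.5 mm. Pick b3.

>>> {"op": "jog_arm", "data": {"deltas": [{"slide": [0,0.85,0],"rotation": [0,0,0]},{"slide": [0,0.85,0],"rotation": [0,0,0]},{"slide": [0,0.87,0],"rotation": [0,0,0]},{"slide": [0,0,-0.9],"rotation": [0,0,0]},{"slide": [0,0,-1],"rotation": [0,0,0]},{"slide": [0,0,-1],"rotation": [0,0,0]},{"slide": [0,0,-1],"rotation": [0,0,0]},{"slide": [0,0,-1],"rotation": [0,0,0]},{"slide": [0,0,-0.9],"rotation": [0,0,0]},{"slide": [0,0,0],"rotation": [0,0,0]},{"slide": [0,0,0],"rotation": [0,0,0]}]}}

```text
t: 3.17
ee_pos: [405.2, 193.4, 44.4]
tcp_rot: [3.137, 0.156, -0.004]
contact_force: [0.5, 1.5, -0.2]
width: 40.3
grasp_force: 0.0
```

>>> {"op": "jog_arm", "data": {"deltas": [{"slide": [0,0,0],"rotation": [0,0,0]},{"slide": [0,0,0],"rotation": [0,0,0]},{"slide": [0,0,0],"rotation": [0,0,0]},{"slide": [0,0,0],"rotation": [0,0,0]},{"slide": [0,0,0],"rotation": [0,0,0]},{"slide": [0,0,0],"rotation": [0,0,0]}], "gripper": -1, "force": 12}}

```text
t: 3.67
ee_pos: [406.2, 194.8, 45.5]
tcp_rot: [-3.137, -0.158, -0.003]
contact_force: [0.4, 0.4, 7.9]
width: 14.2
grasp_force: 12.0
```

>>> {"op": "jog_arm", "data": {"deltas": [{"slide": [0,0,0.8],"rotation": [0,0,0]},{"slide": [0,0,1],"rotation": [0,0,0]},{"slide": [0,0,1],"rotation": [0,0,0]},{"slide": [0,0,1],"rotation": [0,0,0]},{"slide": [0,0,1],"rotation": [0,0,0]},{"slide": [0,0,0.7],"rotation": [0,0,0]},{"slide": [0.34,-0.89,0],"rotation": [0,0,0]},{"slide": [0.34,-0.89,0],"rotation": [0,0,0]},{"slide": [0.34,-0.89,0],"rotation": [0,0,0]},{"slide": [0.34,-0.89,0],"rotation": [0,0,0]},{"slide": [0.34,-0.89,0],"rotation": [0,0,0]},{"slide": [0.34,-0.89,0],"rotation": [0,0,0]}]}}

```text
t: 4.67
ee_pos: [466.8, 32.9, 209.9]
tcp_rot: [3.138, 0.159, 0.0]
contact_force: [0.8, -0.7, -1.1]
width: 14.4
grasp_force: 12.0
```

>>> {"op": "jog_arm", "data": {"deltas": [{"slide": [0,0,-0.4],"rotation": [0,0,0]},{"slide": [0,0,0],"rotation": [0,0,0]}]}}

```text
t: 4.83
ee_pos: [466.1, 33.2, 196.4]
tcp_rot: [-3.138, -0.155, 0.003]
contact_force: [0.3, 0.3, -1.1]
width: 14.5
grasp_force: 12.0
```

```bash
python3 look.py b
```

```text
ledge
top 32 [603.  282.   63.8] [11. 15. 20.] [177 157 124]
top 35 [514.7 281.5  62.8] [13. 15. 22.] [176 157 126]
top 31 [513.5 204.4  63.4] [13. 13. 21.] [185 165 132]
top 35 [489.2 377.9  62.6] [13. 14. 19.] [154 141 105]
top 35 [391.6 324.5  63.4] [13. 15. 21.] [170 152 121]
tray
wrist 47 [513.4 277.7  52.3] [12.  5.  5.] [100  89  66]
wrist 336 [513.1 204.   62.5] [15. 15. 18.] [176 158 120]
```

View pics/bw.png

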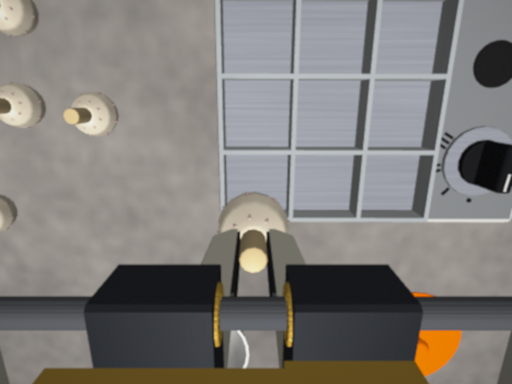

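The bulb is held upright and lines up with the tray's near-left pocket. The wall crossings at about (293,152) and (368,153) give a check on tray position.

```bash
python3 - <<'E'
from h import *
c=env.get_calibration("wrist")
print(cast(c,[(293,152),(367,153),(297,76),(374,76)],80).round(1))
f=lambda a,b:(543.1+a*.995-b*.1,-76+a*.1+b*.995)
print([f(-32,86),f(-32,22),f(32,86),f(32,22)])
E
```

```text
[[502.8   3.1  80. ]
 [508.6 -62.8  80. ]
 [566.4   8.5  80. ]
 [572.9 -55.7  80. ]]
[(502.66, 6.36999999999999), (509.06000000000006, -57.31), (566.34, 12.769999999999996), (572.74, -50.91)]
```

>>> {"op": "jog_arm", "data": {"deltas": [{"slide": [0,0.05,-0.9],"rotation": [0,0,0]},{"slide": [0,0,-0.9],"rotation": [0,0,0]},{"slide": [0,0,-0.8],"rotation": [0,0,0]},{"slide": [0,0,-0.5],"rotation": [0,0,0]},{"slide": [0,0,0],"rotation": [0,0,0]}]}}

```text
t: 5.4
ee_pos: [465.1, 36.6, 102.7]
tcp_rot: [-3.137, -0.16, 0.006]
contact_force: [-0.9, 0.2, -1.0]
width: 14.7
grasp_force: 12.0
```

>>> {"op": "jog_arm", "data": {"deltas": [{"slide": [0.05,-0.08,-0.06],"rotation": [0,0,0]},{"slide": [0,0,0],"rotation": [0,0,0]},{"slide": [0,0,0],"rotation": [0,0,0]}]}}

```text
t: 5.65
ee_pos: [469.0, 33.5, 104.1]
tcp_rot: [3.137, 0.159, 0.003]
contact_force: [0.0, 0.6, -0.1]
width: 14.5
grasp_force: 12.0
```

>>> {"op": "jog_arm", "data": {"deltas": [{"slide": [0,0,0],"rotation": [0,0,0]},{"slide": [0,0,0],"rotation": [0,0,0]},{"slide": [0,0,0],"rotation": [0,0,0]},{"slide": [0,0,0],"rotation": [0,0,0]},{"slide": [0,0,0.5],"rotation": [0,0,0]},{"slide": [0,0,1],"rotation": [0,0,0]},{"slide": [0,0,1],"rotation": [0,0,0]},{"slide": [0,0,1],"rotation": [0,0,0]},{"slide": [0,0,0],"rotation": [0,0,0]}], "gripper": -0.14}}

```text
t: 6.4
ee_pos: [470.5, 33.4, 212.9]
tcp_rot: [3.137, 0.158, 0.013]
contact_force: [0.8, -0.3, 1.1]
width: 39.9
grasp_force: 0.0
```

```bash
python3 look.py c
```

```text
ledge
top 34 [602.6 282.2  62.4] [15. 14. 23.] [178 159 127]
top 34 [514.7 281.8  63. ] [13. 14. 22.] [175 157 125]
top 30 [513.5 204.6  63.8] [13. 12. 14.] [186 166 132]
top 36 [489.  377.7  62.7] [14. 13. 22.] [152 141 104]
top 35 [391.7 324.5  63.5] [13. 13. 22.] [170 152 121]
tray
wrist 161 [514.  278.2  57. ] [14.  7. 16.] [106  94  72]
wrist 305 [513.1 204.1  62.5] [15. 15. 17.] [175 157 119]
```

View pics/cw.png

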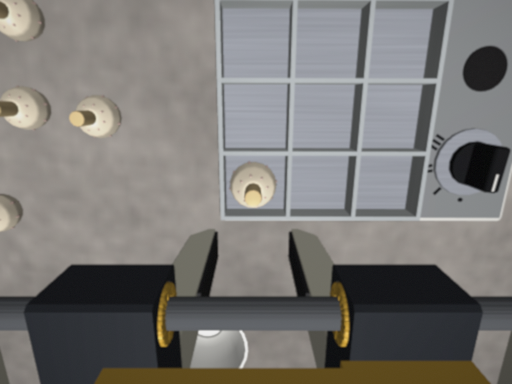

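The bulb is standing centred in the near-left pocket (wrist pixel (253,187)). Next is b2.

>>> {"op": "jog_arm", "data": {"deltas": [{"slide": [0.24,0.96,0],"rotation": [0,0,0]},{"slide": [0.24,0.96,0],"rotation": [0,0,0]},{"slide": [0.24,0.96,0],"rotation": [0,0,0]},{"slide": [0.24,0.96,0],"rotation": [0,0,0]},{"slide": [0.24,0.96,0],"rotation": [0,0,0]},{"slide": [0.24,0.96,0],"rotation": [0,0,0]},{"slide": [0,0,-0.8],"rotation": [0,0,0]},{"slide": [0,0,-1],"rotation": [0,0,0]},{"slide": [0,0,-1],"rotation": [0,0,0]},{"slide": [0,0,0],"rotation": [0,0,0]}]}}

```text
t: 7.38
ee_pos: [507.7, 205.2, 117.4]
tcp_rot: [3.135, 0.159, -0.017]
contact_force: [-0.5, -0.4, -1.3]
width: 40.1
grasp_force: 0.0
```

>>> {"op": "jog_arm", "data": {"deltas": [{"slide": [0.15,0,-0.8],"rotation": [0,0,0]},{"slide": [0,0,-0.8],"rotation": [0,0,0]},{"slide": [0,0,-0.8],"rotation": [0,0,0]},{"slide": [0,0,0],"rotation": [0,0,0]},{"slide": [0,0,0],"rotation": [0,0,0]}]}}

```text
t: 7.8
ee_pos: [515.5, 205.9, 51.8]
tcp_rot: [3.137, 0.158, -0.003]
contact_force: [0.7, 0.3, -0.4]
width: 40.2
grasp_force: 0.0
```

>>> {"op": "jog_arm", "data": {"deltas": [{"slide": [0,0,0],"rotation": [0,0,0]},{"slide": [0,0,0],"rotation": [0,0,0]},{"slide": [0,0,0],"rotation": [0,0,0]},{"slide": [0,0,0],"rotation": [0,0,0]},{"slide": [0,0,0.8],"rotation": [0,0,0]},{"slide": [0,0,1],"rotation": [0,0,0]},{"slide": [0,0,1],"rotation": [0,0,0]},{"slide": [0,0,1],"rotation": [0,0,0]},{"slide": [0,0,1],"rotation": [0,0,0]},{"slide": [0,0,0.6],"rotation": [0,0,0]},{"slide": [0,0,0],"rotation": [0,0,0]}], "gripper": -1}}

```text
t: 8.72
ee_pos: [517.5, 206.7, 218.4]
tcp_rot: [-3.136, -0.158, -0.011]
contact_force: [0.5, -0.3, 0.9]
width: 14.2
grasp_force: 12.0
```

>>> {"op": "jog_arm", "data": {"deltas": [{"slide": [0.1,-0.93,0],"rotation": [0,0,0]},{"slide": [0.1,-0.93,0],"rotation": [0,0,0]},{"slide": [0.1,-0.93,0],"rotation": [0,0,0]},{"slide": [0.1,-0.93,0],"rotation": [0,0,0]},{"slide": [0.1,-0.93,0],"rotation": [0,0,0]},{"slide": [0.1,-0.93,0],"rotation": [0,0,0]},{"slide": [0,0,-0.8],"rotation": [0,0,0]},{"slide": [0,0,-0.9],"rotation": [0,0,0]},{"slide": [0,0,0],"rotation": [0,0,0]},{"slide": [0,0,0],"rotation": [0,0,0]}]}}

```text
t: 9.55
ee_pos: [533.0, 38.8, 161.9]
tcp_rot: [-3.137, -0.158, 0.005]
contact_force: [0.4, 0.7, 0.1]
width: 14.2
grasp_force: 12.0
```

>>> {"op": "jog_arm", "data": {"deltas": [{"slide": [0,0,-0.8],"rotation": [0,0,0]},{"slide": [0,0,-0.7],"rotation": [0,0,0]},{"slide": [0,0,-0.4],"rotation": [0,0,0]},{"slide": [0,0,0],"rotation": [0,0,0]},{"slide": [0,0,0],"rotation": [0,0,0]}]}}

```text
t: 9.97
ee_pos: [534.4, 39.1, 106.9]
tcp_rot: [3.137, 0.159, 0.002]
contact_force: [0.1, -0.5, -1.1]
width: 14.3
grasp_force: 12.0
```

>>> {"op": "jog_arm", "data": {"deltas": [{"slide": [0,0,0],"rotation": [0,0,0]},{"slide": [0,0,0],"rotation": [0,0,0]},{"slide": [0,0,0],"rotation": [0,0,0]},{"slide": [0,0,0],"rotation": [0,0,0]},{"slide": [0,0,0.6],"rotation": [0,0,0]},{"slide": [0,0,1],"rotation": [0,0,0]},{"slide": [0,0,1],"rotation": [0,0,0]},{"slide": [0,0,1],"rotation": [0,0,0]},{"slide": [0,0,0],"rotation": [0,0,0]}], "gripper": -0.14}}

```text
t: 10.72
ee_pos: [536.2, 38.8, 219.6]
tcp_rot: [3.137, 0.158, 0.014]
contact_force: [0.9, -0.5, 0.4]
width: 39.9
grasp_force: 0.0
```

```bash
python3 look.py d
```

```text
ledge
top 33 [602.9 282.   62.9] [13. 14. 23.] [182 162 129]
top 34 [514.7 281.8  63. ] [13. 14. 22.] [180 161 128]
top 37 [489.1 377.9  61.5] [13. 13. 26.] [153 143 105]
top 34 [391.8 324.6  63.4] [13. 15. 19.] [174 154 122]
tray
top 28 [469.3  33.3 119.9] [13. 13. 19.] [206 184 146]
wrist 290 [602.8 279.5  60.5] [15. 10. 17.] [146 129  98]
wrist 304 [514.9 281.3  61.6] [15. 15. 17.] [159 142 108]
```

>>> {"op": "jog_arm", "data": {"deltas": [{"slide": [0.25,0.9,0],"rotation": [0,0,0]},{"slide": [0.25,0.9,0],"rotation": [0,0,0]},{"slide": [0.25,0.9,0],"rotation": [0,0,0]},{"slide": [0.25,0.9,0],"rotation": [0,0,0]},{"slide": [0.25,0.9,0],"rotation": [0,0,0]},{"slide": [0.25,0.9,0],"rotation": [0,0,0]},{"slide": [0.25,0.9,0],"rotation": [0,0,0]},{"slide": [0.25,0.9,0],"rotation": [0,0,0]},{"slide": [0.2,0.9,-0.5],"rotation": [0,0,0]},{"slide": [0,0,-1],"rotation": [0,0,0]},{"slide": [0,0,-1],"rotation": [0,0,0]},{"slide": [0,0,0],"rotation": [0,0,0]}]}}

```text
t: 11.87
ee_pos: [596.3, 280.8, 131.2]
tcp_rot: [3.134, 0.159, -0.017]
contact_force: [-0.5, -0.2, -2.0]
width: 40.2
grasp_force: 0.0
```

>>> {"op": "jog_arm", "data": {"deltas": [{"slide": [0,0,0],"rotation": [0,0,0]}]}}

```text
t: 11.95
ee_pos: [598.7, 281.3, 136.8]
tcp_rot: [3.136, 0.158, -0.007]
contact_force: [0.7, 1.4, 0.4]
width: 39.9
grasp_force: 0.0
```

>>> {"op": "jog_arm", "data": {"deltas": [{"slide": [0.1,0,-0.8],"rotation": [0,0,0]},{"slide": [0,0,-1],"rotation": [0,0,0]},{"slide": [0,0,-0.8],"rotation": [0,0,0]},{"slide": [0,0,-0.4],"rotation": [0,0,0]},{"slide": [0,0,0],"rotation": [0,0,0]},{"slide": [0,0,0],"rotation": [0,0,0]}]}}

```text
t: 12.45
ee_pos: [603.6, 281.9, 50.3]
tcp_rot: [-3.137, -0.158, -0.002]
contact_force: [0.7, 0.2, 0.7]
width: 39.8
grasp_force: 0.0
```

>>> {"op": "jog_arm", "data": {"deltas": [{"slide": [0,0,0],"rotation": [0,0,0]},{"slide": [0,0,0],"rotation": [0,0,0]},{"slide": [0,0,0],"rotation": [0,0,0]},{"slide": [0,0,0],"rotation": [0,0,0]},{"slide": [0,0,0.8],"rotation": [0,0,0]},{"slide": [0,0,1],"rotation": [0,0,0]},{"slide": [0,0,1],"rotation": [0,0,0]},{"slide": [0,0,1],"rotation": [0,0,0]},{"slide": [0,0,1],"rotation": [0,0,0]},{"slide": [0,0,0.7],"rotation": [0,0,0]},{"slide": [0,0,0],"rotation": [0,0,0]}], "gripper": -1}}

```text
t: 13.37
ee_pos: [604.6, 282.5, 219.5]
tcp_rot: [-3.135, -0.158, -0.012]
contact_force: [0.1, -0.2, 1.1]
width: 14.3
grasp_force: 12.0
```

>>> {"op": "jog_arm", "data": {"deltas": [{"slide": [-0.03,-0.88,0],"rotation": [0,0,0]},{"slide": [-0.03,-0.88,0],"rotation": [0,0,0]},{"slide": [-0.03,-0.88,0],"rotation": [0,0,0]},{"slide": [-0.03,-0.88,0],"rotation": [0,0,0]},{"slide": [-0.03,-0.88,0],"rotation": [0,0,0]},{"slide": [-0.03,-0.88,0],"rotation": [0,0,0]},{"slide": [-0.03,-0.88,0],"rotation": [0,0,0]},{"slide": [-0.03,-0.88,0],"rotation": [0,0,0]},{"slide": [-0.03,-0.84,0],"rotation": [0,0,0]},{"slide": [0,0,-0.9],"rotation": [0,0,0]},{"slide": [0,0,-0.9],"rotation": [0,0,0]},{"slide": [0,0,0],"rotation": [0,0,0]}]}}

```text
t: 14.37
ee_pos: [591.9, 44.9, 154.8]
tcp_rot: [-3.137, -0.157, 0.013]
contact_force: [-1.5, 0.4, -2.2]
width: 14.5
grasp_force: 12.0
```

>>> {"op": "jog_arm", "data": {"deltas": [{"slide": [0,0,0],"rotation": [0,0,0]}]}}

```text
t: 14.45
ee_pos: [594.0, 45.4, 158.9]
tcp_rot: [-3.137, -0.158, 0.005]
contact_force: [0.5, 0.0, -0.6]
width: 13.9
grasp_force: 12.0
```

>>> {"op": "jog_arm", "data": {"deltas": [{"slide": [0.02,0,-0.8],"rotation": [0,0,0]},{"slide": [0,0,-0.6],"rotation": [0,0,0]},{"slide": [0,0,-0.4],"rotation": [0,0,0]},{"slide": [0,0,0],"rotation": [0,0,0]},{"slide": [0,0,0],"rotation": [0,0,0]}]}}

```text
t: 14.87
ee_pos: [595.8, 45.6, 106.7]
tcp_rot: [3.137, 0.159, 0.001]
contact_force: [0.2, 0.2, 0.1]
width: 15.0
grasp_force: 11.9
```

>>> {"op": "jog_arm", "data": {"deltas": [{"slide": [0,0,0],"rotation": [0,0,0]},{"slide": [0,0,0],"rotation": [0,0,0]},{"slide": [0,0,0],"rotation": [0,0,0]},{"slide": [0,0,0],"rotation": [0,0,0]},{"slide": [0,0,0.6],"rotation": [0,0,0]},{"slide": [0,0,1],"rotation": [0,0,0]},{"slide": [0,0,1],"rotation": [0,0,0]},{"slide": [0,0,1],"rotation": [0,0,0]},{"slide": [0,0,0],"rotation": [0,0,0]}], "gripper": -0.14}}

```text
t: 15.62
ee_pos: [597.8, 45.4, 220.1]
tcp_rot: [3.137, 0.158, 0.014]
contact_force: [1.1, -0.7, 1.0]
width: 40.0
grasp_force: 0.0
```

```bash
python3 look.py e
```

```text
ledge
top 32 [514.7 281.9  63.8] [13. 14. 24.] [185 165 131]
top 37 [489.2 377.7  62.2] [13. 12. 23.] [156 146 107]
top 34 [391.8 324.7  63.6] [13. 13. 22.] [177 157 125]
tray
top 19 [536.   39.1 120.9] [ 8. 13.  6.] [202 179 143]
wrist 273 [515.6 281.5  61.5] [14. 15. 17.] [161 145 110]
```

>>> {"op": "jog_arm", "data": {"deltas": [{"slide": [-0.31,0.88,0],"rotation": [0,0,0]},{"slide": [-0.31,0.88,0],"rotation": [0,0,0]},{"slide": [-0.31,0.88,0],"rotation": [0,0,0]},{"slide": [-0.31,0.88,0],"rotation": [0,0,0]},{"slide": [-0.31,0.88,0],"rotation": [0,0,0]},{"slide": [-0.31,0.88,0],"rotation": [0,0,0]},{"slide": [-0.31,0.88,0],"rotation": [0,0,0]},{"slide": [-0.31,0.88,0],"rotation": [0,0,0]},{"slide": [-0.28,0.88,-0.5],"rotation": [0,0,0]},{"slide": [0,0,-1],"rotation": [0,0,0]},{"slide": [0,0,-1],"rotation": [0,0,0]},{"slide": [0,0,0],"rotation": [0,0,0]}]}}

```text
t: 16.77
ee_pos: [509.0, 281.9, 132.4]
tcp_rot: [3.134, 0.159, -0.015]
contact_force: [-1.6, -0.3, -1.0]
width: 39.6
grasp_force: 0.0
```

>>> {"op": "jog_arm", "data": {"deltas": [{"slide": [0,0,0],"rotation": [0,0,0]},{"slide": [0,0,0],"rotation": [0,0,0]}]}}

```text
t: 16.93
ee_pos: [513.0, 282.9, 139.7]
tcp_rot: [-3.137, -0.158, -0.001]
contact_force: [-0.6, 0.7, 0.2]
width: 39.6
grasp_force: 0.0
```

Descend 93 mm and grasp.

>>> {"op": "jog_arm", "data": {"deltas": [{"slide": [0.02,0,-0.8],"rotation": [0,0,0]},{"slide": [0,0,-1],"rotation": [0,0,0]},{"slide": [0,0,-0.8],"rotation": [0,0,0]},{"slide": [0,0,-0.5],"rotation": [0,0,0]},{"slide": [0,0,0],"rotation": [0,0,0]},{"slide": [0,0,0],"rotation": [0,0,0]}]}}

```text
t: 17.43
ee_pos: [514.0, 283.0, 47.1]
tcp_rot: [-3.137, -0.158, -0.002]
contact_force: [0.7, -0.1, 0.7]
width: 40.1
grasp_force: 0.0
```

>>> {"op": "jog_arm", "data": {"deltas": [{"slide": [0,0,0],"rotation": [0,0,0]},{"slide": [0,0,0],"rotation": [0,0,0]},{"slide": [0,0,0],"rotation": [0,0,0]},{"slide": [0,0,0],"rotation": [0,0,0]},{"slide": [0,0,0.8],"rotation": [0,0,0]},{"slide": [0,0,1],"rotation": [0,0,0]},{"slide": [0,0,1],"rotation": [0,0,0]},{"slide": [0,0,1],"rotation": [0,0,0]},{"slide": [0,0,1],"rotation": [0,0,0]},{"slide": [0,0,0.7],"rotation": [0,0,0]},{"slide": [0,0,0],"rotation": [0,0,0]}], "gripper": -1}}

```text
t: 18.35
ee_pos: [514.8, 283.8, 215.9]
tcp_rot: [-3.135, -0.158, -0.011]
contact_force: [0.1, 0.5, -0.6]
width: 14.4
grasp_force: 12.0
```

>>> {"op": "jog_arm", "data": {"deltas": [{"slide": [0.07,-0.93,0],"rotation": [0,0,0]},{"slide": [0.07,-0.93,0],"rotation": [0,0,0]},{"slide": [0.07,-0.93,0],"rotation": [0,0,0]},{"slide": [0.07,-0.93,0],"rotation": [0,0,0]},{"slide": [0.07,-0.93,0],"rotation": [0,0,0]},{"slide": [0.07,-0.93,0],"rotation": [0,0,0]},{"slide": [0.07,-0.93,0],"rotation": [0,0,0]},{"slide": [0.07,-0.93,0],"rotation": [0,0,0]},{"slide": [0.07,-0.93,0],"rotation": [0,0,0]},{"slide": [0.07,-0.93,0],"rotation": [0,0,0]},{"slide": [0.07,-0.93,0],"rotation": [0,0,0]},{"slide": [0,0,-0.5],"rotation": [0,0,0]}]}}

```text
t: 19.35
ee_pos: [537.4, -27.8, 197.0]
tcp_rot: [3.136, 0.154, 0.005]
contact_force: [0.2, 0.5, -0.3]
width: 14.5
grasp_force: 12.0
```

>>> {"op": "jog_arm", "data": {"deltas": [{"slide": [0,0,-0.8],"rotation": [0,0,0]},{"slide": [0,0,-0.5],"rotation": [0,0,0]},{"slide": [0,0,0],"rotation": [0,0,0]},{"slide": [0,0,0],"rotation": [0,0,0]},{"slide": [0,0,0],"rotation": [0,0,0]}]}}

```text
t: 19.77
ee_pos: [536.6, -23.9, 157.5]
tcp_rot: [3.137, 0.159, 0.001]
contact_force: [0.5, -0.6, 0.6]
width: 14.7
grasp_force: 12.0
```

>>> {"op": "jog_arm", "data": {"deltas": [{"slide": [0,0,-0.8],"rotation": [0,0,0]},{"slide": [0,0,-0.6],"rotation": [0,0,0]},{"slide": [0,0,-0.4],"rotation": [0,0,0]},{"slide": [0,0,0],"rotation": [0,0,0]},{"slide": [0,0,0],"rotation": [0,0,0]}]}}

```text
t: 20.18
ee_pos: [536.7, -23.8, 103.5]
tcp_rot: [3.137, 0.159, 0.001]
contact_force: [-0.1, -0.7, -0.2]
width: 14.3
grasp_force: 12.0
```

>>> {"op": "jog_arm", "data": {"deltas": [{"slide": [0,0,0],"rotation": [0,0,0]},{"slide": [0,0,0],"rotation": [0,0,0]},{"slide": [0,0,0],"rotation": [0,0,0]},{"slide": [0,0,0],"rotation": [0,0,0]},{"slide": [0,0,0.6],"rotation": [0,0,0]},{"slide": [0,0,1],"rotation": [0,0,0]},{"slide": [0,0,1],"rotation": [0,0,0]},{"slide": [0,0,1],"rotation": [0,0,0]},{"slide": [0,0,0],"rotation": [0,0,0]}], "gripper": -0.14}}

```text
t: 20.93
ee_pos: [538.6, -24.2, 216.6]
tcp_rot: [3.136, 0.158, 0.013]
contact_force: [0.5, 0.2, 0.2]
width: 40.0
grasp_force: 0.0
```

```bash
python3 look.py f
```

```text
ledge
top 35 [489.  377.9  62.8] [14. 13. 22.] [158 147 109]
top 36 [391.5 324.5  62.2] [13. 14. 21.] [176 157 126]
tray
top 22 [468.8  32.  119.8] [12. 10. 18.] [205 184 148]
```

>>> {"op": "jog_arm", "data": {"deltas": [{"slide": [-0.41,0.97,0],"rotation": [0,0,0]},{"slide": [-0.41,0.97,0],"rotation": [0,0,0]},{"slide": [-0.41,0.97,0],"rotation": [0,0,0]},{"slide": [-0.41,0.97,0],"rotation": [0,0,0]},{"slide": [-0.41,0.97,0],"rotation": [0,0,0]},{"slide": [-0.41,0.97,0],"rotation": [0,0,0]},{"slide": [-0.41,0.97,0],"rotation": [0,0,0]},{"slide": [-0.41,0.97,0],"rotation": [0,0,0]},{"slide": [-0.41,0.97,0],"rotation": [0,0,0]},{"slide": [-0.41,0.97,0],"rotation": [0,0,0]},{"slide": [-0.41,0.97,0],"rotation": [0,0,0]},{"slide": [-0.4,0.97,0],"rotation": [0,0,0]}]}}

```text
t: 22.08
ee_pos: [387.5, 326.2, 209.4]
tcp_rot: [3.136, 0.158, -0.003]
contact_force: [1.2, -1.3, 0.1]
width: 39.9
grasp_force: 0.0
```

>>> {"op": "jog_arm", "data": {"deltas": [{"slide": [0,0,-0.8],"rotation": [0,0,0]},{"slide": [0,0,-1],"rotation": [0,0,0]},{"slide": [0,0,-0.7],"rotation": [0,0,0]},{"slide": [0,0,0],"rotation": [0,0,0]},{"slide": [0,0,0],"rotation": [0,0,0]},{"slide": [0,0,0],"rotation": [0,0,0]}]}}

```text
t: 22.58
ee_pos: [389.3, 325.4, 136.5]
tcp_rot: [-3.137, -0.158, -0.0]
contact_force: [-0.1, 0.3, 0.0]
width: 40.0
grasp_force: 0.0
```

>>> {"op": "jog_arm", "data": {"deltas": [{"slide": [0.06,0,-0.8],"rotation": [0,0,0]},{"slide": [0,0,-1],"rotation": [0,0,0]},{"slide": [0,0,-0.8],"rotation": [0,0,0]},{"slide": [0,0,-0.4],"rotation": [0,0,0]},{"slide": [0,0,0],"rotation": [0,0,0]},{"slide": [0,0,0],"rotation": [0,0,0]}]}}

```text
t: 23.08
ee_pos: [391.4, 325.5, 46.8]
tcp_rot: [-3.137, -0.158, -0.001]
contact_force: [-0.2, 0.4, 0.2]
width: 39.8
grasp_force: 0.0
```

>>> {"op": "jog_arm", "data": {"deltas": [{"slide": [0,0,0],"rotation": [0,0,0]},{"slide": [0,0,0],"rotation": [0,0,0]},{"slide": [0,0,0],"rotation": [0,0,0]},{"slide": [0,0,0],"rotation": [0,0,0]},{"slide": [0,0,0.8],"rotation": [0,0,0]},{"slide": [0,0,1],"rotation": [0,0,0]},{"slide": [0,0,1],"rotation": [0,0,0]},{"slide": [0,0,1],"rotation": [0,0,0]},{"slide": [0,0,1],"rotation": [0,0,0]},{"slide": [0,0,0.7],"rotation": [0,0,0]},{"slide": [0,0,0],"rotation": [0,0,0]}], "gripper": -1}}

```text
t: 24.0
ee_pos: [392.2, 326.3, 215.3]
tcp_rot: [-3.134, -0.158, -0.01]
contact_force: [0.4, 0.6, 0.4]
width: 14.1
grasp_force: 12.0
```

>>> {"op": "jog_arm", "data": {"deltas": [{"slide": [0.23,-0.99,0],"rotation": [0,0,0]},{"slide": [0.23,-0.99,0],"rotation": [0,0,0]},{"slide": [0.23,-0.99,0],"rotation": [0,0,0]},{"slide": [0.23,-0.99,0],"rotation": [0,0,0]},{"slide": [0.23,-0.99,0],"rotation": [0,0,0]},{"slide": [0.23,-0.99,0],"rotation": [0,0,0]},{"slide": [0.23,-0.99,0],"rotation": [0,0,0]},{"slide": [0.23,-0.99,0],"rotation": [0,0,0]},{"slide": [0.23,-0.99,0],"rotation": [0,0,0]},{"slide": [0.23,-0.99,0],"rotation": [0,0,0]},{"slide": [0.23,-0.99,0],"rotation": [0,0,0]},{"slide": [0.23,-0.99,0],"rotation": [0,0,0]}]}}

```text
t: 25.0
ee_pos: [473.2, -32.6, 210.1]
tcp_rot: [-3.137, -0.158, 0.001]
contact_force: [0.4, 0.5, -0.9]
width: 14.4
grasp_force: 12.0
```

>>> {"op": "jog_arm", "data": {"deltas": [{"slide": [0,0,-0.8],"rotation": [0,0,0]},{"slide": [0,0,-1],"rotation": [0,0,0]},{"slide": [0,0,0],"rotation": [0,0,0]},{"slide": [0,0,0],"rotation": [0,0,0]},{"slide": [0,0,0],"rotation": [0,0,0]}]}}

```text
t: 25.42
ee_pos: [473.9, -30.9, 157.7]
tcp_rot: [3.137, 0.159, 0.001]
contact_force: [0.7, 1.1, 0.4]
width: 14.3
grasp_force: 12.0
```

>>> {"op": "jog_arm", "data": {"deltas": [{"slide": [0,0,-0.8],"rotation": [0,0,0]},{"slide": [0,0,-0.6],"rotation": [0,0,0]},{"slide": [0,0,-0.4],"rotation": [0,0,0]},{"slide": [0,0,0],"rotation": [0,0,0]},{"slide": [0,0,0],"rotation": [0,0,0]}]}}

```text
t: 25.83
ee_pos: [474.2, -30.9, 103.9]
tcp_rot: [3.137, 0.159, 0.002]
contact_force: [-0.1, 0.4, -0.7]
width: 14.6
grasp_force: 11.9
```

>>> {"op": "jog_arm", "data": {"deltas": [{"slide": [0,0,0],"rotation": [0,0,0]},{"slide": [0,0,0],"rotation": [0,0,0]},{"slide": [0,0,0],"rotation": [0,0,0]},{"slide": [0,0,0],"rotation": [0,0,0]},{"slide": [0,0,0.6],"rotation": [0,0,0]},{"slide": [0,0,1],"rotation": [0,0,0]},{"slide": [0,0,1],"rotation": [0,0,0]},{"slide": [0,0,1],"rotation": [0,0,0]},{"slide": [0,0,0],"rotation": [0,0,0]}], "gripper": -0.14}}

```text
t: 26.58
ee_pos: [475.9, -31.5, 216.2]
tcp_rot: [3.136, 0.158, 0.013]
contact_force: [-0.1, 0.2, 0.9]
width: 39.7
grasp_force: 0.0
```

>>> {"op": "jog_arm", "data": {"deltas": [{"slide": [-0.5,-0.8,0],"rotation": [0,0,0]},{"slide": [-0.5,-0.8,0],"rotation": [0,0,0]},{"slide": [-0.5,-0.8,0],"rotation": [0,0,0]},{"slide": [-0.5,-0.8,0],"rotation": [0,0,0]},{"slide": [-0.5,-0.8,0],"rotation": [0,0,0]},{"slide": [-0.5,-0.8,0],"rotation": [0,0,0]},{"slide": [0,0,0],"rotation": [0,0,0]},{"slide": [0,0,0],"rotation": [0,0,0]},{"slide": [0,0,0],"rotation": [0,0,0]}]}}

```text
t: 27.33
ee_pos: [383.7, -174.9, 210.7]
tcp_rot: [-3.137, -0.157, -0.0]
contact_force: [-0.2, 1.0, 0.2]
width: 40.0
grasp_force: 0.0
```

```bash
python3 look.py g
```

```text
ledge
top 35 [489.1 377.8  62.6] [13. 13. 24.] [152 140 104]
tray
top 47 [621.6  20.4 110.1] [20. 18. 14.] [159 141 112]
top 28 [539.5 -23.2 120.2] [12. 13. 15.] [204 182 147]
top 28 [534.   39.1 120.4] [12. 13.  9.] [202 180 144]
top 30 [475.7 -30.  119.8] [12. 13. 20.] [204 183 147]
top 27 [469.5  33.2 120.3] [13. 13. 16.] [199 177 141]
```

View pics/gw.png

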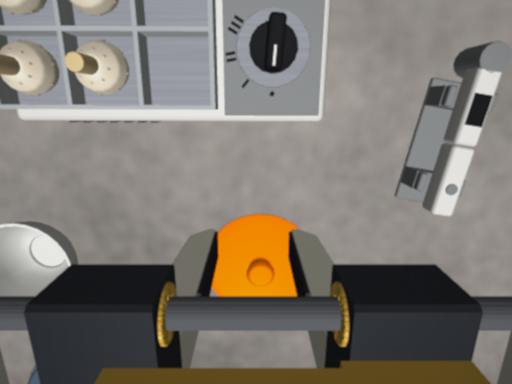

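```bash
python3 - <<'E'
import cv2
p=cv2.imread("pics/g.png");cv2.imwrite("pics/g2.png",cv2.resize(p[130:250,215:365],None,fx=4,fy=4,interpolation=cv2.INTER_CUBIC))
E
```

```text
(no output)
```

View pics/g2.png

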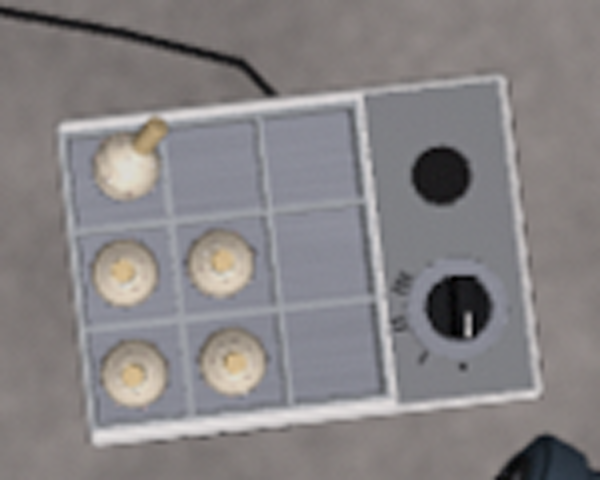

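In pocket B the bulb has tipped, with its stem leaning towards (+x,-y), but its body is still in the pocket. I'll measure its body centre against the 20 mm rule and measure the wand and cradle too.

```bash
python3 - <<'E'
from h import *
c=env.get_calibration("top");p,d=env.camera("top");W=cloud(c,d)
f=lambda a,b:np.array((543.1+a*.995-b*.1,-76+a*.1+b*.995))
hsv=cv2.cvtColor(p,cv2.COLOR_RGB2HSV)
for n,a in dict(B=(64,116),A=(0,116),C=(-64,116),D=(0,52),F=(-64,52)).items():
    P=f(*a);q=W[(np.hypot(W[...,0]-P[0],W[...,1]-P[1])<34)&(W[...,2]>68)&(hsv[...,1]>18)]
    lo=q[q[:,2]<102]; # sphere fit
    A=np.c_[2*lo,np.ones(len(lo))];s=np.linalg.lstsq(A,(lo**2).sum(1),rcond=None)[0]
    print(n,P.round(1),len(lo),"sphere",s[:3].round(1),"R",np.sqrt(s[3]+s[:3]@s[:3]).round(1),"rect",cv2.minEnclosingCircle(lo[:,:2].astype(np.float32)))
# wand
for cam in("top","wrist"):
    if cam=="wrist": c=env.get_calibration(cam);p,d=env.camera(cam);W=cloud(c,d);hsv=cv2.cvtColor(p,cv2.COLOR_RGB2HSV)
    reg=(W[...,0]>350)&(W[...,0]<560)&(W[...,1]<-300)&(W[...,1]>-460)&(d>0)
    for lo,hi in((4,12),(36,50),(52,70)):
        m=reg&(W[...,2]>lo)&(W[...,2]<hi);q=W[m]
        if len(q)>10: print(cam,lo,hi,len(q),cv2.minAreaRect(q[:,:2].astype(np.float32)),np.median(q[:,2]).round(1))
    m=reg&(hsv[...,2]>170)&(hsv[...,1]<40)&(W[...,2]>50)
    n,l,st,ce=cv2.connectedComponentsWithStats(m.astype(np.uint8))
    for i in range(1,n):
        if st[i,4]>30: q=W[l==i];print(cam,"white",st[i,4],q.mean(0).round(1),cv2.minAreaRect(q[:,:2].astype(np.float32)))
E
```

```text
B [595.2  45.8] 187 sphere [603.9  36.9  81. ] R 20.6 rect ((603.9034423828125, 38.45121765136719), 21.794687271118164)
A [531.5  39.4] 184 sphere [534.4  39.6  77.9] R 20.5 rect ((534.32421875, 40.71546173095703), 21.81109619140625)
C [467.8  33. ] 197 sphere [468.8  33.7  77.7] R 20.6 rect ((469.34710693359375, 34.16463851928711), 21.811357498168945)
D [537.9 -24.3] 189 sphere [540.3 -22.9  77.1] R 21.1 rect ((543.4153442382812, -21.828968048095703), 24.610855102539062)
F [474.2 -30.7] 188 sphere [476.1 -30.   78.4] R 20.3 rect ((476.4015808105469, -26.25303840637207), 24.621501922607422)
top 4 12 325 ((456.85821533203125, -380.20318603515625), (152.79006958007812, 208.43539428710938), 87.7037124633789) 5.6
top 36 50 192 ((451.8070373535156, -379.9581604003906), (50.00613784790039, 168.93975830078125), 86.17618560791016) 43.8
top 52 70 605 ((451.082275390625, -382.208251953125), (29.810718536376953, 169.27264404296875), 88.06681060791016) 58.4
top white 56 [ 501.9 -383.3   59.2] ((502.5894470214844, -383.9912414550781), (19.257780075073242, 18.478891372680664), 89.42774200439453)
t
[... 221 characters left out ...]
40494537353516, 72.18785858154297), 85.02527618408203)
wrist 4 12 2533 ((434.30841064453125, -371.20953369140625), (37.02188491821289, 139.7646942138672), 85.95579528808594) 6.2
wrist 36 50 1735 ((449.26953125, -379.3109130859375), (51.05072784423828, 169.83889770507812), 86.30606079101562) 44.3
wrist 52 70 4764 ((449.28369140625, -381.5772399902344), (30.013813018798828, 171.31704711914062), 87.86840057373047) 58.9
wrist white 1025 [ 476.7 -381.    58.9] ((474.9747009277344, -382.3512878417969), (23.356807708740234, 70.73479461669922), 86.18866729736328)
wrist white 1322 [ 403.  -377.5   59. ] ((401.04150390625, -377.8952941894531), (22.90110969543457, 73.05115509033203), 86.53460693359375)
```

Bulb B's body is about 12 mm from its pocket point and at rest, so it counts as loaded lying. The other four stand properly. Now the dial geometry.

```bash
python3 - <<'E'
from h import *
c=env.get_calibration("wrist");p,d=env.camera("wrist");W=cloud(c,d)
reg=(np.hypot(W[...,0]-510,W[...,1]+177.5)<50)&(d>0)
for lo,hi in((50,57),(58,63),(64,70),(70,90),(93,105)):
    q=W[reg&(W[...,2]>lo)&(W[...,2]<hi)]
    if len(q)>5: print(lo,hi,len(q),q.mean(0).round(1),cv2.minAreaRect(q[:,:2].astype(np.float32)))
dark=reg&(p.max(2)<70);q=W[dark];print(len(q),np.percentile(q[:,2],[5,25,50,75,95]).round(1))
s=(p.max(2)<70)&(np.hypot(W[...,0]-597,W[...,1]+169)<35);q=W[s];print("spot",len(q),q.mean(0) if len(q) else'')
E
```

```text
50 57 4406 [ 507.8 -176.4   55.5] ((504.59283447265625, -178.131103515625), (87.660888671875, 99.70256805419922), 5.888193130493164)
58 63 2463 [ 506.4 -178.4   60.8] ((505.6120910644531, -176.46006774902344), (69.83129119873047, 73.45903778076172), 23.24498748779297)
64 70 1042 [ 507.5 -178.    68.6] ((506.9461975097656, -179.12222290039062), (43.24895477294922, 41.515377044677734), 88.4925308227539)
70 90 138 [ 502.1 -177.4   74.8] ((505.6829528808594, -179.71556091308594), (39.84285354614258, 37.63511276245117), 84.84452819824219)
93 105 982 [ 508.  -178.8   98.5] ((508.01788330078125, -178.9635772705078), (41.833641052246094, 14.024810791015625), 1.2701070308685303)
2026 [67.  68.7 69.9 98.3 99.6]
spot 0
```

>>> {"op": "jog_arm", "data": {"deltas": [{"slide": [0.82,-0.03,0],"rotation": [0,0,-0.3]},{"slide": [0.82,-0.03,0],"rotation": [0,0,0]},{"slide": [0.82,-0.03,0],"rotation": [0,0,0]},{"slide": [0.82,-0.03,0],"rotation": [0,0,0]},{"slide": [0.82,-0.03,0],"rotation": [0,0,0]},{"slide": [0,0,-1],"rotation": [0,0,0]},{"slide": [0,0,-1],"rotation": [0,0,0]},{"slide": [0,0,0],"rotation": [0,0,0]},{"slide": [0,0,0],"rotation": [0,0,0]},{"slide": [0,0,0],"rotation": [0,0,0]}]}}

```text
t: 28.47
ee_pos: [507.2, -179.7, 152.3]
tcp_rot: [3.139, 0.102, 0.002]
contact_force: [0.5, -0.3, 0.6]
width: 39.8
grasp_force: 0.0
```

>>> {"op": "jog_arm", "data": {"deltas": [{"slide": [0,0,-0.9],"rotation": [0,0,0]},{"slide": [0,0,-0.9],"rotation": [0,0,0]},{"slide": [0,0,-0.7],"rotation": [0,0,0]},{"slide": [0,0,0],"rotation": [0,0,0]},{"slide": [0,0,0],"rotation": [0,0,0]},{"slide": [0,0,0],"rotation": [0,0,0]}]}}

```text
t: 28.97
ee_pos: [507.8, -180.2, 78.0]
tcp_rot: [3.139, 0.102, 0.004]
contact_force: [-0.3, 0.3, 0.1]
width: 39.8
grasp_force: 0.0
```

>>> {"op": "jog_arm", "data": {"deltas": [{"slide": [0,0,0],"rotation": [0,0,0]},{"slide": [0,0,0],"rotation": [0,0,0]},{"slide": [0,0,0],"rotation": [0,0,0]},{"slide": [0,0,0],"rotation": [0,0,0]},{"slide": [0,0,0],"rotation": [0,0,0]},{"slide": [0,0,0],"rotation": [0,0,0]}], "gripper": -1, "force": 10}}

```text
t: 29.47
ee_pos: [506.9, -179.9, 76.3]
tcp_rot: [3.139, 0.102, 0.001]
contact_force: [-0.3, -0.5, 4.0]
width: 13.9
grasp_force: 9.9
```

>>> {"op": "jog_arm", "data": {"deltas": [{"slide": [0,0,0],"rotation": [0,0,-0.95]},{"slide": [0,0,0],"rotation": [0,0,-0.95]},{"slide": [0,0,0],"rotation": [0,0,-0.95]},{"slide": [0,0,0],"rotation": [0,0,-0.95]},{"slide": [0,0,0],"rotation": [0,0,-0.95]},{"slide": [0,0,0],"rotation": [0,0,-0.95]},{"slide": [0,0,0],"rotation": [0,0,-0.95]},{"slide": [0,0,0],"rotation": [0,0,-0.95]},{"slide": [0,0,0],"rotation": [0,0,-0.95]},{"slide": [0,0,0],"rotation": [0,0,-0.95]},{"slide": [0,0,0],"rotation": [0,0,-0.95]},{"slide": [0,0,0],"rotation": [0,0,-0.95]}]}}

```text
t: 30.47
ee_pos: [508.8, -177.4, 76.3]
tcp_rot: [-2.488, 1.91, -0.003]
contact_force: [15.2, 20.1, 0.1]
width: 14.1
grasp_force: 10.0
```

>>> {"op": "jog_arm", "data": {"deltas": [{"slide": [0,0,0],"rotation": [0,0,0]},{"slide": [0,0,0],"rotation": [0,0,0]},{"slide": [0,0,0],"rotation": [0,0,0]}]}}

```text
t: 30.72
ee_pos: [508.8, -177.5, 76.3]
tcp_rot: [-2.493, 1.903, -0.003]
contact_force: [13.3, 18.7, 0.3]
width: 14.0
grasp_force: 10.0
```

>>> {"op": "jog_arm", "data": {"deltas": [{"slide": [0,0,0],"rotation": [0,0,0]},{"slide": [0,0,0],"rotation": [0,0,0]},{"slide": [0,0,0],"rotation": [0,0,0]},{"slide": [0,0,0],"rotation": [0,0,0]},{"slide": [0,0,0.6],"rotation": [0,0,0]},{"slide": [0,0,0.9],"rotation": [0,0,0]},{"slide": [0,0,0.9],"rotation": [0,0,0]},{"slide": [0,0,0.9],"rotation": [0,0,0]},{"slide": [0,0,0.9],"rotation": [0,0,0]}], "gripper": 0}}

```text
t: 31.47
ee_pos: [506.2, -179.7, 203.1]
tcp_rot: [2.497, -1.906, -0.001]
contact_force: [-0.0, 0.0, 0.8]
width: 46.3
grasp_force: 0.0
```

>>> {"op": "jog_arm", "data": {"deltas": [{"slide": [-0.8,-1,0.2],"rotation": [0,0,0.95]},{"slide": [-0.8,-1,0.2],"rotation": [0,0,0.95]},{"slide": [-0.8,-1,0],"rotation": [0,0,0.95]},{"slide": [-0.5,-1,0],"rotation": [0,0,0.95]},{"slide": [0,-1,0],"rotation": [0,0,0.95]},{"slide": [0,0,0],"rotation": [0,0,0.95]},{"slide": [0,0,0],"rotation": [0,0,0.95]},{"slide": [0,0,0],"rotation": [0,0,0.95]},{"slide": [0,0,0],"rotation": [0,0,0.95]},{"slide": [0,0,0],"rotation": [0,0,0.95]},{"slide": [0,0,0],"rotation": [0,0,0.9]},{"slide": [0,0,0],"rotation": [0,0,0]}]}}

```text
t: 32.47
ee_pos: [420.8, -328.0, 213.5]
tcp_rot: [-3.14, 0.09, 0.001]
contact_force: [0.4, -0.4, 0.4]
width: 46.5
grasp_force: 0.0
```

>>> {"op": "jog_arm", "data": {"deltas": [{"slide": [0,0,0],"rotation": [0,0,0]},{"slide": [0,0,0],"rotation": [0,0,0]}]}}

```text
t: 32.63
ee_pos: [420.9, -327.9, 213.6]
tcp_rot: [-3.14, 0.103, 0.0]
contact_force: [-0.5, -0.8, 0.5]
width: 46.5
grasp_force: 0.0
```

```bash
python3 look.py k; python3 - <<'E'
from h import *
s=env.sense();print(s["ee_pos"],s["tcp_rot"])
c=env.get_calibration("wrist");p,d=env.camera("wrist");W=cloud(c,d)
q=W[(np.hypot(W[...,0]-510,W[...,1]+177.5)<50)&(W[...,2]>93)&(W[...,2]<105)]
if len(q)>5: print(q.mean(0).round(1),cv2.minAreaRect(q[:,:2].astype(np.float32)))
hsv=cv2.cvtColor(p,cv2.COLOR_RGB2HSV)
reg=(W[...,0]>350)&(W[...,0]<560)&(W[...,1]<-300)&(W[...,1]>-460)&(d>0)
for lo,hi in((38,49),(53,70)):
    q=W[reg&(W[...,2]>lo)&(W[...,2]<hi)];print(lo,len(q),q.mean(0).round(1),cv2.minAreaRect(q[:,:2].astype(np.float32)),np.median(q[:,2]).round(1))
# axis: mean y per x-slice of the top face
q=W[reg&(W[...,2]>56)&(W[...,2]<62)]
xs=np.arange(375,516,10);ys=[(q[abs(q[:,0]-x)<3][:,1].min()+q[abs(q[:,0]-x)<3][:,1].max())/2 if (abs(q[:,0]-x)<3).sum()>5 else np.nan for x in xs]
print(np.c_[xs,np.round(ys,1)].tolist());ok=~np.isnan(ys);print(np.polyfit(xs[ok],np.array(ys)[ok],1), q[:,0].min(),q[:,0].max())
E
```

```text
ledge
top 36 [489.  377.6  62.9] [14. 14. 23.] [148 137 101]
tray
top 46 [622.   20.8 110. ] [20. 18. 15.] [156 137 107]
top 28 [539.5 -23.2 120.5] [13. 13. 12.] [200 179 144]
top 29 [533.8  39.2 120.9] [13. 13. 10.] [199 178 143]
top 31 [475.9 -29.9 119.8] [13. 13. 21.] [199 178 144]
top 28 [469.3  33.3 120.4] [13. 13. 17.] [196 174 139]
[ 421.01445713 -327.93414049  213.64527558] [-3.13998681e+00  1.00178559e-01  4.09157270e-05]
[ 508.2 -180.8   98.1] ((508.2772216796875, -179.2874755859375), (14.103378295898438, 41.750362396240234), 14.70643138885498)
38 776 [ 446.5 -377.3   44.3] ((448.6803894042969, -379.5491943359375), (50.048648834228516, 161.25729370117188), 85.75992584228516) 44.6
53 4076 [ 457.1 -380.5   58.7] ((450.3740539550781, -381.365966796875), (28.46059226989746, 170.77915954589844), 87.64546966552734) 58.9
[[375.0, -376.3], [385.0, -377.1], [395.0, -377.3], [405.0, -378.2], [415.0, -378.4], [425.0, -379.2], [435.0, -379.8], [445.0, -380.0], [455.0, -380.8], [465.0, -381.0], [475.0, -382.2], [485.0, -382.3], [495.0, -383.0], [505.0, -383.5], [515.0, -384.6]]
[-5.64014738e-02 -3.55141566e+02] 364.72088193923776 535.6958467802473
```

View pics/kw.png

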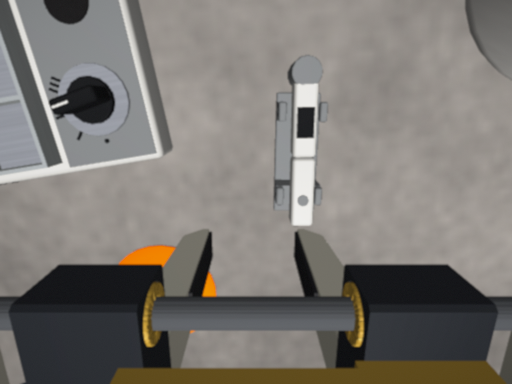

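The picture shows the dial at the two-bar mark; the measured bar angle gives 1.41 rad. The wand sits squarely on its posts with its origin at about (439,-380) and yaw -0.056. Grasp the wand.

>>> {"op": "jog_arm", "data": {"deltas": [{"slide": [0.3,-0.87,0],"rotation": [0,0,0]},{"slide": [0.3,-0.87,0],"rotation": [0,0,0]},{"slide": [0,0,-1],"rotation": [0,0,0]},{"slide": [0,0,-1],"rotation": [0,0,0]},{"slide": [0,0,-1],"rotation": [0,0,0]},{"slide": [0,0,0],"rotation": [0,0,0]},{"slide": [0,0,0],"rotation": [0,0,0]},{"slide": [0,0,0],"rotation": [0,0,0]}]}}

```text
t: 33.5
ee_pos: [439.7, -380.7, 125.4]
tcp_rot: [3.139, -0.098, 0.002]
contact_force: [0.1, 0.8, 0.9]
width: 46.6
grasp_force: 0.0
```

>>> {"op": "jog_arm", "data": {"deltas": [{"slide": [0,0.02,-0.8],"rotation": [0,0,0]},{"slide": [0,0,-0.9],"rotation": [0,0,0]},{"slide": [0,0,-0.8],"rotation": [0,0,0]},{"slide": [0,0,-0.6],"rotation": [0,0,0]},{"slide": [0,0,0],"rotation": [0,0,0]},{"slide": [0,0,0],"rotation": [0,0,0]}]}}

```text
t: 34.0
ee_pos: [439.7, -380.1, 32.1]
tcp_rot: [3.139, -0.097, 0.002]
contact_force: [0.0, 0.8, 0.4]
width: 46.3
grasp_force: 0.0
```

>>> {"op": "jog_arm", "data": {"deltas": [{"slide": [0,0,0],"rotation": [0,0,0]},{"slide": [0,0,0],"rotation": [0,0,0]},{"slide": [0,0,0],"rotation": [0,0,0]},{"slide": [0,0,0],"rotation": [0,0,0]},{"slide": [0,0,0],"rotation": [0,0,0]},{"slide": [0,0,0],"rotation": [0,0,0]}], "gripper": -1, "force": 25}}

```text
t: 34.5
ee_pos: [439.5, -380.0, 31.7]
tcp_rot: [3.139, -0.097, 0.002]
contact_force: [-0.3, 0.7, 7.4]
width: 23.8
grasp_force: 25.0
```

>>> {"op": "jog_arm", "data": {"deltas": [{"slide": [0,0,0.5],"rotation": [0,0,0]},{"slide": [0,0,0.8],"rotation": [0,0,0]},{"slide": [0,0,0.8],"rotation": [0,0,0]},{"slide": [0,0,0.8],"rotation": [0,0,0]},{"slide": [0,0,0.8],"rotation": [0,0,0]},{"slide": [0,0,0.8],"rotation": [0,0,0]},{"slide": [0,0,0],"rotation": [0,0,0]},{"slide": [0,0,0],"rotation": [0,0,0]}]}}

```text
t: 35.17
ee_pos: [439.3, -379.7, 166.5]
tcp_rot: [3.139, -0.097, 0.002]
contact_force: [-1.1, 0.5, -1.9]
width: 24.1
grasp_force: 25.0
```

>>> {"op": "jog_arm", "data": {"deltas": [{"slide": [0.15,0.4,0],"rotation": [0,0,0]},{"slide": [0.25,0.7,0],"rotation": [0,0,0]},{"slide": [0.25,0.7,0],"rotation": [0,0,0]},{"slide": [0.25,0.7,0],"rotation": [0,0,0]},{"slide": [0.25,0.7,0],"rotation": [0,0,0]},{"slide": [0.25,0.7,0],"rotation": [0,0,0]},{"slide": [0.25,0.7,0],"rotation": [0,0,0]},{"slide": [0.25,0.7,0],"rotation": [0,0,0]},{"slide": [0.25,0.7,0],"rotation": [0,0,0]},{"slide": [0.25,0.7,0],"rotation": [0,0,0]},{"slide": [0.1,0.47,0],"rotation": [0,0,0]},{"slide": [0,0,0],"rotation": [0,0,0]}]}}

```text
t: 36.17
ee_pos: [513.7, -161.1, 164.1]
tcp_rot: [-3.139, 0.093, 0.004]
contact_force: [-0.3, -0.6, -1.7]
width: 23.7
grasp_force: 25.0
```

>>> {"op": "jog_arm", "data": {"deltas": [{"slide": [0,0,0],"rotation": [0,0,0]},{"slide": [0,0,0],"rotation": [0,0,0]},{"slide": [0,0,0],"rotation": [0,0,0]}]}}

```text
t: 36.42
ee_pos: [513.6, -164.9, 165.2]
tcp_rot: [-3.14, 0.099, 0.001]
contact_force: [0.0, 0.2, -0.9]
width: 23.8
grasp_force: 25.0
```

```bash
python3 - <<'E'
from h import *
for n in("scene","wrist"):
    p,d=env.camera(n);np.savez("k_"+n,p=p,d=d)
    W=cloud(env.get_calibration(n),d)
    q=W[(W[...,0]>430)&(W[...,0]<640)&(abs(W[...,1]+165)<40)&(W[...,2]>150)&(W[...,2]<185)]
    print(n,len(q),q.mean(0).round(1) if len(q) else '',cv2.minAreaRect(q[:,:2].astype(np.float32)) if len(q)>5 else '', np.percentile(q[:,2],[10,50,90]) if len(q) else '')
    if n=="wrist":cv2.imwrite("pics/m.png",p[:,:,::-1])
    else: cv2.imwrite("pics/ms.png",cv2.resize(p[140:260,130:300,::-1],None,fx=4,fy=4))
E
```

```text
scene 209 [ 574.6 -162.1  173.2] ((559.205078125, -160.65185546875), (104.15189361572266, 53.5428581237793), 5.492247581481934) [158.33951329 175.58189197 183.54086204]
wrist 663 [ 521.2 -164.8  177.4] ((515.952880859375, -164.3043212890625), (53.01889419555664, 12.64016342163086), 86.22576141357422) [169.84419997 178.05012102 183.82091902]
```

View pics/ms.png

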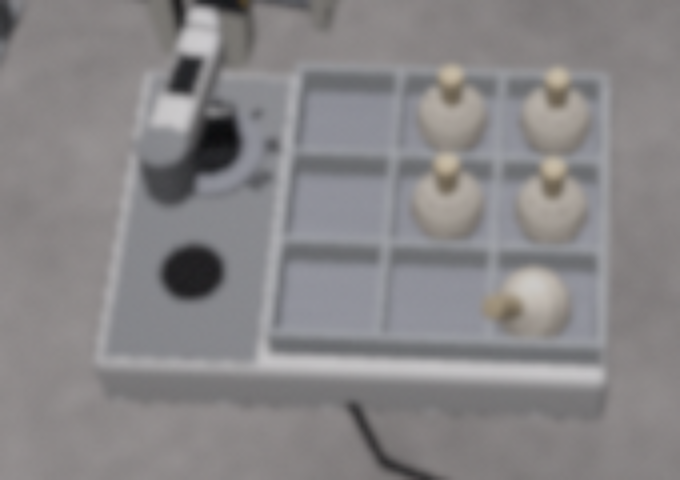

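View pics/m.png

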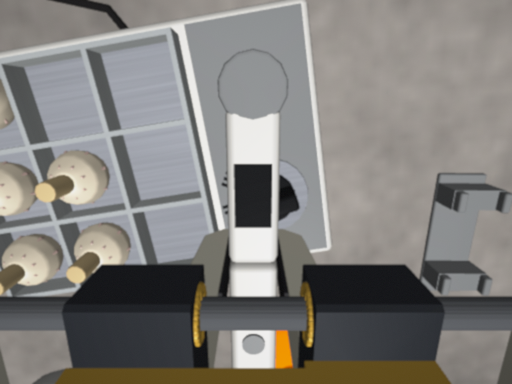

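Both views show the wand held level, with its head near the line above the spot (scene crop head (167,145), spot (192,272)). Cast both points to check.

```bash
python3 - <<'E'
from h import *
p=np.load("k_scene.npz")["p"];c=env.get_calibration("scene")
m=np.zeros(p.shape[:2],bool);m[195:222,160:195]=1
ys,xs=np.where(m&(p.max(2)<70));print(len(xs),"spot",cast(c,[xs.mean(),ys.mean()],57))
print("head scene",cast(c,[171.75,176.25],192))
w=env.get_calibration("wrist");print("head wrist",cast(w,[253,84],192),"TCP",env.sense()["ee_pos"])
E
```

```text
139 spot [[ 597.36169574 -170.38727099   57.        ]]
head scene [[ 597.93016354 -164.95221733  192.        ]]
head wrist [[ 596.84407536 -169.70350631  192.        ]] TCP [ 513.79363881 -164.98756498  165.43333234]
```

>>> {"op": "jog_arm", "data": {"deltas": [{"slide": [0.03,-0.03,-0.4],"rotation": [0,0,0]},{"slide": [0,0,-0.4],"rotation": [0,0,0]},{"slide": [0,0,-0.3],"rotation": [0,0,0]},{"slide": [0,0,0],"rotation": [0,0,0]},{"slide": [0,0,0],"rotation": [0,0,0]},{"slide": [0,0,0],"rotation": [0,0,0]},{"slide": [0,0,0],"rotation": [0,0,0]},{"slide": [0,0,0],"rotation": [0,0,0]},{"slide": [0,0,0],"rotation": [0,0,0]},{"slide": [0,0,0],"rotation": [0,0,0]},{"slide": [0,0,0],"rotation": [0,0,0]},{"slide": [0,0,0],"rotation": [0,0,0]}]}}

```text
t: 37.52
ee_pos: [515.0, -165.3, 132.8]
tcp_rot: [3.14, -0.097, 0.0]
contact_force: [0.6, -0.1, -2.1]
width: 23.6
grasp_force: 25.0
```

>>> {"op": "jog_arm", "data": {"deltas": [{"slide": [0,0,0],"rotation": [0,0,0]},{"slide": [0,0,0],"rotation": [0,0,0]},{"slide": [0,0,0],"rotation": [0,0,0]},{"slide": [0,0,0],"rotation": [0,0,0]},{"slide": [0,0,0],"rotation": [0,0,0]},{"slide": [0,0,0],"rotation": [0,0,0]},{"slide": [0,0,0],"rotation": [0,0,0]},{"slide": [0,0,0],"rotation": [0,0,0]},{"slide": [0,0,0],"rotation": [0,0,0]},{"slide": [0,0,0],"rotation": [0,0,0]},{"slide": [0,0,0],"rotation": [0,0,0]},{"slide": [0,0,0],"rotation": [0,0,0]}]}}

```text
t: 38.52
ee_pos: [515.0, -165.3, 132.7]
tcp_rot: [3.14, -0.097, 0.0]
contact_force: [-0.0, -0.1, -0.7]
width: 24.0
grasp_force: 25.0
```

>>> {"op": "jog_arm", "data": {"deltas": [{"slide": [0,0,0],"rotation": [0,0,0]},{"slide": [0,0,0],"rotation": [0,0,0]},{"slide": [0,0,0],"rotation": [0,0,0]},{"slide": [0,0,0],"rotation": [0,0,0]},{"slide": [0,0,0],"rotation": [0,0,0]},{"slide": [0,0,0],"rotation": [0,0,0]},{"slide": [0,0,0],"rotation": [0,0,0]},{"slide": [0,0,0],"rotation": [0,0,0]},{"slide": [0,0,0],"rotation": [0,0,0]},{"slide": [0,0,0],"rotation": [0,0,0]},{"slide": [0,0,0],"rotation": [0,0,0]},{"slide": [0,0,0],"rotation": [0,0,0]}]}}

```text
t: 39.52
ee_pos: [515.0, -165.3, 132.7]
tcp_rot: [-3.14, 0.097, -0.0]
contact_force: [0.3, 0.1, -0.7]
width: 23.8
grasp_force: 25.0
```

>>> {"op": "jog_arm", "data": {"deltas": [{"slide": [0,0,0.6],"rotation": [0,0,0]},{"slide": [0,0,0.6],"rotation": [0,0,0]},{"slide": [-0.15,-0.4,0],"rotation": [0,0,0]},{"slide": [-0.3,-0.85,0],"rotation": [0,0,0]},{"slide": [-0.3,-0.85,0],"rotation": [0,0,0]},{"slide": [-0.3,-0.85,0],"rotation": [0,0,0]},{"slide": [-0.3,-0.85,0],"rotation": [0,0,0]},{"slide": [-0.3,-0.85,0],"rotation": [0,0,0]},{"slide": [-0.3,-0.85,0],"rotation": [0,0,0]},{"slide": [-0.3,-0.85,0],"rotation": [0,0,0]},{"slide": [-0.26,-0.8,0],"rotation": [0,0,0]},{"slide": [0,0,0],"rotation": [0,0,0]}]}}

```text
t: 40.52
ee_pos: [437.7, -383.7, 167.9]
tcp_rot: [3.139, -0.102, -0.0]
contact_force: [1.0, -0.5, -0.4]
width: 24.0
grasp_force: 25.0
```

>>> {"op": "jog_arm", "data": {"deltas": [{"slide": [0,0,0],"rotation": [0,0,0]},{"slide": [0,0,0],"rotation": [0,0,0]},{"slide": [0,0,0],"rotation": [0,0,0]},{"slide": [0,0,0],"rotation": [0,0,0]},{"slide": [0,0,0],"rotation": [0,0,0]}]}}

```text
t: 40.93
ee_pos: [440.0, -379.2, 168.7]
tcp_rot: [-3.14, 0.096, -0.0]
contact_force: [0.3, 0.2, -1.2]
width: 23.7
grasp_force: 25.0
```

>>> {"op": "jog_arm", "data": {"deltas": [{"slide": [0,-0.02,-0.7],"rotation": [0,0,0]},{"slide": [0,0,-0.8],"rotation": [0,0,0]},{"slide": [0,0,-0.8],"rotation": [0,0,0]},{"slide": [0,0,-0.7],"rotation": [0,0,0]},{"slide": [0,0,0],"rotation": [0,0,0]},{"slide": [0,0,0],"rotation": [0,0,0]},{"slide": [0,0,0],"rotation": [0,0,0]},{"slide": [0,0,0],"rotation": [0,0,0]}]}}

```text
t: 41.6
ee_pos: [440.4, -380.9, 80.3]
tcp_rot: [3.138, -0.097, 0.003]
contact_force: [0.5, 0.1, -0.2]
width: 24.0
grasp_force: 25.0
```

>>> {"op": "jog_arm", "data": {"deltas": [{"slide": [-0.03,0.03,-0.5],"rotation": [0,0,0]},{"slide": [0,0,-0.4],"rotation": [0,0,0]},{"slide": [0,0,-0.3],"rotation": [0,0,0]},{"slide": [0,0,-0.2],"rotation": [0,0,0]},{"slide": [0,0,-0.18],"rotation": [0,0,0]},{"slide": [0,0,0],"rotation": [0,0,0]},{"slide": [0,0,0],"rotation": [0,0,0]},{"slide": [0,0,0],"rotation": [0,0,0]}]}}

```text
t: 42.27
ee_pos: [438.9, -379.6, 31.4]
tcp_rot: [3.14, -0.097, 0.0]
contact_force: [0.2, -1.1, -1.5]
width: 23.8
grasp_force: 25.0
```

>>> {"op": "jog_arm", "data": {"deltas": [{"slide": [0,0,0],"rotation": [0,0,0]},{"slide": [0,0,0],"rotation": [0,0,0]},{"slide": [0,0,0],"rotation": [0,0,0]},{"slide": [0,0,0],"rotation": [0,0,0]},{"slide": [0,0,0],"rotation": [0,0,0]},{"slide": [0,0,0.5],"rotation": [0,0,0]},{"slide": [0,0,0.8],"rotation": [0,0,0]},{"slide": [0,0,0.9],"rotation": [0,0,0]},{"slide": [0,0,0.9],"rotation": [0,0,0]},{"slide": [0,0,0.9],"rotation": [0,0,0]},{"slide": [0,0,0.9],"rotation": [0,0,0]},{"slide": [0,0,0.9],"rotation": [0,0,0]}], "gripper": 0}}

```text
t: 43.27
ee_pos: [438.6, -379.4, 206.7]
tcp_rot: [3.14, -0.097, 0.0]
contact_force: [0.9, -0.3, 0.0]
width: 46.3
grasp_force: 0.0
```

>>> {"op": "jog_arm", "data": {"deltas": [{"slide": [-0.8,0,0],"rotation": [0,0,0]},{"slide": [-0.8,0,0],"rotation": [0,0,0]},{"slide": [-0.8,0,0],"rotation": [0,0,0]},{"slide": [-0.8,0,0],"rotation": [0,0,0]},{"slide": [0,0,0],"rotation": [0,0,0]},{"slide": [0,0,0],"rotation": [0,0,0]},{"slide": [0,0,0],"rotation": [0,0,0]},{"slide": [0,0,0],"rotation": [0,0,0]}]}}

```text
t: 43.93
ee_pos: [343.5, -379.6, 205.3]
tcp_rot: [3.14, -0.097, 0.001]
contact_force: [0.1, -0.3, -0.0]
width: 46.3
grasp_force: 0.0
```

```bash
python3 look.py n; python3 - <<'E'
from h import *
c=env.get_calibration("top");p,d=env.camera("top");W=cloud(c,d)
q=W[(np.hypot(W[...,0]-510,W[...,1]+177.5)<50)&(W[...,2]>93)&(W[...,2]<105)];print("dial",cv2.minAreaRect(q[:,:2].astype(np.float32)))
q=W[(abs(W[...,0]-697)<40)&(abs(W[...,1]-184)<40)&(W[...,2]>60)];print("jar",q.mean(0))
for n in("top","wrist"):
    if n=="wrist":c=env.get_calibration(n);p,d=env.camera(n);W=cloud(c,d)
    reg=(W[...,0]>350)&(W[...,0]<560)&(W[...,1]<-340)&(W[...,1]>-420)&(d>0)
    q=W[reg&(W[...,2]>54)&(W[...,2]<70)];print(n,len(q),cv2.minAreaRect(q[:,:2].astype(np.float32)),np.percentile(q[:,2],[5,50,95]).round(1),q[:,0].min(),q[:,0].max())
cv2.imwrite("pics/n2.png",cv2.resize(cv2.imread("pics/n.png")[130:270,215:425],None,fx=3.8,fy=3.8,interpolation=cv2.INTER_CUBIC))
E
```

```text
ledge
top 36 [489.  377.8  62.2] [14. 12. 22.] [143 133  98]
tray
top 46 [621.9  20.2 110.3] [20. 18. 13.] [151 134 106]
top 28 [539.5 -23.3 120.1] [12. 13. 15.] [195 175 140]
top 29 [533.8  39.2 120.7] [13. 13.  8.] [194 173 139]
top 31 [475.9 -29.9 119. ] [13. 13. 18.] [194 174 140]
top 28 [469.3  33.3 120.1] [12. 13. 13.] [191 170 135]
dial ((509.133544921875, -178.87498474121094), (13.747072219848633, 40.66980743408203), 15.367459297180176)
jar [699.4757305  185.49274838  83.36859838]
top 575 ((451.17047119140625, -378.5599365234375), (27.586807250976562, 169.4027099609375), 85.97132873535156) [55.1 58.8 62.1] 366.8596415784456 535.7076551924246
wrist 4092 ((434.14697265625, -378.5096740722656), (23.857908248901367, 141.36724853515625), 86.65296936035156) [56.1 58.8 60.4] 363.2941826287906 505.354204064099
```

View pics/n2.png

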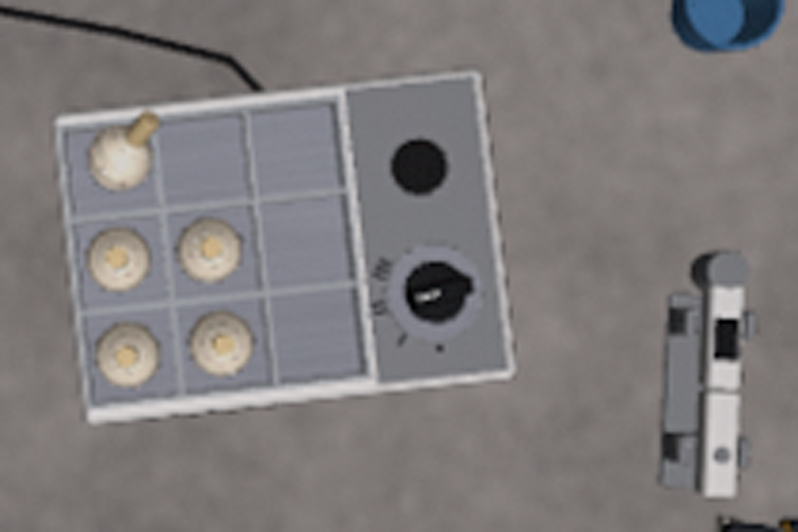

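The final view shows all five bulbs in their own pockets, the dial at two bars, and the wand level on its cradle. The jar has not moved.

```bash
python3 -c "
from rig import env
print(env.finish_job())"
```

```text
the job is handed in; nothing more can be done
None
```

The job is handed in at about 44 s of the 210 s, with no verdict returned: five bulbs are in separate pockets (one was knocked over and lies about 12 mm from its pocket point), the dial is at two bars, the wand was held about 6 cm over the spot and is back on its cradle, and the jar was not moved.

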